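Return the fallen pepper drum to its place in the packed spice row

TASK

Stand the fallen pepper drum upright on the worktop and let go of it, so that you can then take it by its top from straight above. Put it back in the spice rack in its own place, immediately to the right of the jar with the green lid (right as the robot sees it), making room by gently sliding the jars on either side apart, without lifting any of them out, knocking them over or ramming them into the rack. At the end all six must stand upright on the rack's floor in one row; leave the other things on the worktop where they are.

Things in the scene. Friction and masses are not known exactly. Their poses are not given: they have to be found in the camera images.
- rack: Fixed wooden spice rack for a row of six, 74 x 305 x 82 mm; two steel rails in front, two behind. Origin: centre of underside. y along the row, +y left as the robot sees it; x away from the robot. Floor 14 mm above the worktop, 281 mm long between the end cheeks (faces at y = +-140.5), 52 mm wide between the rails (6 mm rods, axes at x = +-29, tops at z = 59; cheeks 82 high).
- pepper_drum: The pepper drum: black and white striped card drum with a white plastic lid, 98 mm tall, body 45 mm in diameter, lid rim (top 5 mm) 46.4 mm, about 0.11 kg. Origin: centre of its foot; z axis runs from foot to lid. At the start it lies on its side on the worktop and can roll.
- jar_green: Spice jar with a GREEN lid, standing in the rack: body 46 mm in diameter, lid 43 mm (top 23 mm), 98 mm tall, 0.13 kg; slides when pushed. Origin: centre of its foot, z up. In any of the first four of the row's five. The five start bunched mid-rack, 1 to 4 mm apart, some 20 mm free at each end; pushed apart to both ends they leave a 51 mm gap, the drum's 46.4 and 4.6 to spare.
- jar_red: Spice jar with a RED lid in the row, same sizes, mass and origin as the green-lidded one; sliding it along the rack takes about 1 N.
- jar_yellow: Spice jar with a YELLOW lid in the row, same sizes, mass and origin as the green-lidded one; sliding it along the rack takes about 1 N.
- jar_blue: Spice jar with a BLUE lid in the row, same sizes, mass and origin as the green-lidded one; sliding it along the rack takes about 1 N.
- jar_white: Spice jar with a WHITE lid in the row, same sizes, mass and origin as the green-lidded one; sliding it along the rack takes about 1 N. Always the last on the right at the start.
- place_1 (a point): Point on the rack's floor: place 1 of 6, counted from the left as the robot sees it (47 mm apart); where the foot of the jar number 1 stands once the row of six is complete, give or take 6 mm.
- place_2 (a point): Point on the rack's floor: place 2 of 6, counted from the left as the robot sees it (47 mm apart); where the foot of the jar number 2 stands once the row of six is complete, give or take 6 mm.
- place_3 (a point): Point on the rack's floor: place 3 of 6, counted from the left as the robot sees it (47 mm apart); where the foot of the jar number 3 stands once the row of six is complete, give or take 6 mm.
- place_4 (a point): Point on the rack's floor: place 4 of 6, counted from the left as the robot sees it (47 mm apart); where the foot of the jar number 4 stands once the row of six is complete, give or take 6 mm.
- place_5 (a point): Point on the rack's floor: place 5 of 6, counted from the left as the robot sees it (47 mm apart); where the foot of the jar number 5 stands once the row of six is complete, give or take 6 mm.
- place_6 (a point): Point on the rack's floor: place 6 of 6, counted from the left as the robot sees it (47 mm apart); where the foot of the jar number 6 stands once the row of six is complete, give or take 6 mm.
- salt_bottle: White salt bottle with red cap, 70 mm in diameter, 198 mm tall, a bystander. Origin: centre of its foot.
- tin_tomato: Tin with tomatoes on it, 75 mm in diameter, 58 mm tall, a bystander. Origin: centre of its foot.
- mug: Orange mug, 80 mm in diameter, 101 mm tall, a bystander. Origin: centre of its foot.
- spread_jar: Dark jar of spread with a green lid, 75 mm in diameter, 83 mm tall, beside the sandwich press, far from the rack; a bystander. Origin: centre of its foot.
Not all that is in view belongs to the job. Of the things that look like the jar_white, the smaller one is meant.

How it is judged:
By the outcome, as a careful person would: the job done as asked, in the order asked, and still so for the second after the job is handed in, with the robot touching nothing.
It also fails if it takes over 72 s, if anything falls off the work surface, if the arm or the gripper's body presses on something with over 40 N, if the wrist force passes 120 N, or if a joint passes its speed limit or range.

ROBOT

A 6-joint arm with a two-finger parallel gripper is mounted at the origin on a cart in front of the work surface, level with it; the furniture and walls round the work are solid. World frame = base frame: x ahead of the robot, y to its left, z up, the work surface at z = 0. Lengths are in mm, angles in rad, forces in N, time in s.
With the tool pointing down it reaches from about 350 to 775 mm from the base axis. Payload 7.3 kg.
Tool frame: the origin (TCP) lies at the very end of the fingers, on their centre line; the grasp point (between the pads) lies bot.grasp_offset behind it (bot.grasp_offset is the distance from the TCP to the grasp point, in mm); z points along the fingers, y is the line along which they close (so a half turn about z gives the same grasp; the last joint's range is limited). The gripper opens to 92 mm and grips with 3 to 60 N. Pads are 19 mm wide; open, the fingers measure 130 mm over their backs; the gripper's body (75 mm by 190 mm) begins 47 mm behind the grasp point.
Start: joints at [-1.477, 0.342, 1.524, -0, 1.275, -0.146], TCP at [124.713, -509.992, 226.741] pointing down, gripper open.
Joint ranges: [-2.53, 2.53], [-0.77, 2.02], [0.04, 2.7], [-1, 4.14], [0.28, 2.66], [-3.11, 3.11]. Speed limits (rad/s): [2.57, 2.57, 3.14, 3.14, 3.14, 3.14].

INTERFACE

Orientations are given as [roll, pitch, yaw] about the fixed x, y, z axes, in that order (R = Rz(yaw) Ry(pitch) Rx(roll)).
In Python, from plant import bot gives the robot as it stands. The module is installed in compiled form; this text tells all that it offers.
- The arm moves only by the shell command python3 -m handwheel 'ROWS'. ROWS is JSON, a list of rows, each an object of numbers: "claw": the finger opening in mm, from 0 to 91.8; "dx", "dy", "dz": the shift along the tool's x, y, z in mm; "rx", "ry", "rz": the turn, a rotation vector about the tool's x, y, z in rad. A call has 1 to 10 rows; each row shifts and turns the commanded pose from where the row before left it, along the tool's axes as they then stand; what a row does not reach is not made up. A row lasts 1/10 s, in which the tool goes at most 50 mm and 8.59 degrees, less where a joint would pass 70% of its speed; a pose out of reach is approached as far as the arm can. A call is refused whole if a number of a shift passes 50 or a number of a turn 0.15, either way. A call with a gripper value outside its range is refused whole. The fingers move at their own pace and stop on an object; the grip force is fixed at half the most. Time passes only in rows, so rows that do not move let the fingers close. It gives the time, the measured TCP pose, the force and the opening at its end, in the units of the state.
- bot.get_obs(): the state, without advancing time (a new reading comes with each control period).
- bot.capture(name): name is "side" or "top" or "wrist"; returns a dict with "frame" (384x512x3 uint8, red, green, blue), "camera_matrix" (3x3 intrinsics, pixels), "view" (4x4, takes a point from world to camera coordinates); the wrist camera has in their place "mount" (4x4, takes a point from camera to tool coordinates, whose origin is the TCP and whose axes are the flange's). Camera axes: x right, y down, z forward; pixel columns grow to the right and rows downward; lengths in mm; the calibration is good to about 2 mm. The wrist camera is an equidistant fisheye: a pixel r from the principal point sees the ray r / f radians off the axis. A picture is of the moment at which its call begins: read the wrist's pose just before it. There is no depth.
- bot.close_job(): hands the job in, once; it reports no verdict.
The state is a dict: "time": time; "joint_positions": joint angles; "dq": joint speeds; "tau": joint torques, N m; "tool_pos": TCP position; "tcp_rot": TCP orientation; "contact_force": force on the tool from outside, world axes, zero at the start; "moment": the same for the moment, N m; "grip_width": finger opening in mm.
Only numpy, scipy, OpenCV 4.12 (cv2) and the standard library are available. Lean on these libraries where they do the work, as an engineer would, in place of code of your own. Each camera call takes 0.05 s, during which the arm holds its last target. There are 200 camera calls.

## Working session

There is one attempt and no reset: what is moved stays moved. The work goes in short steps, Python scripts to look and compute and a shell command to move; the robot and the scene stay as the last step left them, time stands still between calls to the robot, and variables do not carry over. Pictures are saved under pics/ and viewed, on a budget of 15 in all, crops included, one or two more only if the job needs it, and the job is handed in when it is done.

```bash
mkdir -p pics; python3 - <<'E'
from plant import bot
import cv2,numpy as np,json
o=bot.get_obs();print({k:np.round(v,3).tolist() for k,v in o.items()},bot.grasp_offset)
ims=[]
for n in("top","side"):
    c=bot.capture(n);cv2.imwrite(f"pics/{n}0.png",c["frame"][:,:,::-1]);print(n,np.round(c["camera_matrix"],1).tolist(),np.round(c["view"],3).tolist())
    np.savez(n+".npz",K=c["camera_matrix"],V=c["view"])
E
```

```text
{'time': 0.0, 'joint_positions': [-1.477, 0.343, 1.525, -0.0, 1.275, -0.146], 'dq': [0.002, -0.001, -0.0, -0.0, 0.0, 0.002], 'tau': [0.002, -43.123, -24.422, 0.072, 0.056, -0.0], 'tool_pos': [124.672, -509.551, 226.036], 'tcp_rot': [-3.14, -0.0, 0.24], 'contact_force': [-0.366, -0.287, -0.251], 'moment': [-0.017, 0.008, 0.036], 'grip_width': 91.672} 18.8
top [[413.9, 0.0, 251.9], [0.0, 413.9, 192.1], [0.0, 0.0, 1.0]] [[-0.005, -1.0, -0.001, -190.588], [-0.995, 0.005, -0.098, 589.885], [0.098, 0.001, -0.995, 1234.353], [0.0, 0.0, 0.0, 1.0]]
side [[482.0, 0.0, 252.8], [0.0, 482.0, 196.7], [0.0, 0.0, 1.0]] [[0.859, -0.512, 0.019, -615.027], [-0.341, -0.597, -0.726, 119.478], [0.383, 0.617, -0.687, 1474.606], [0.0, 0.0, 0.0, 1.0]]
```

View pics/top0.png

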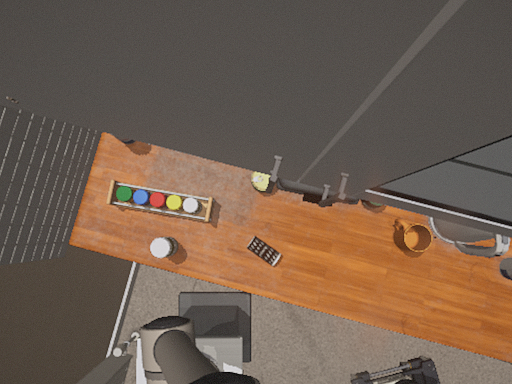

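View pics/side0.png

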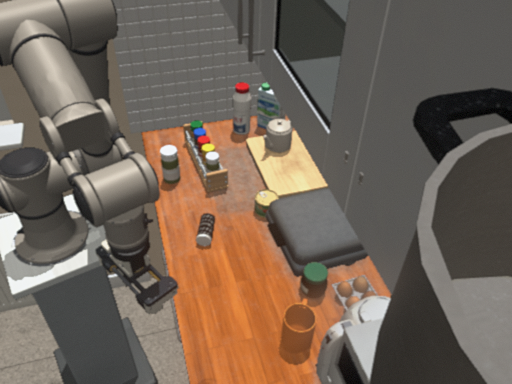

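Top view: rack at (111..211, 193..209). From the left its lids are green (124,194), blue (141,197), red (157,200), yellow (174,202) and white (191,205). The drum lies at (264,251). There are two white-lidded things besides the drum. The jar in the rack at (191,205) is smaller and last in the row, so it is jar_white. The big free-standing one at (163,247) is a decoy and an obstacle. I'll measure and confirm this in one enlarged crop.

```bash
cat > h.py <<'E'
import numpy as np,cv2
from scipy.spatial.transform import Rotation as R
def ray(c,uv):
    K,V=c["K"],c["V"];d=V[:3,:3].T@np.linalg.solve(K,[uv[0],uv[1],1.]);return -V[:3,:3].T@V[:3,3],d
def cast(c,uv,z):
    o,d=ray(c,uv);return o+d*(z-o[2])/d[2]
def proj(c,p):
    q=c["V"][:3,:3]@np.asarray(p,float)+c["V"][:3,3];q=c["K"]@q;return q[:2]/q[2]
def tri(c1,u1,c2,u2):
    (a,d),(b,e)=ray(c1,u1),ray(c2,u2);s=np.linalg.lstsq(np.c_[d,-e],b-a,rcond=None)[0];p,q=a+s[0]*d,b+s[1]*e;return (p+q)/2,np.linalg.norm(p-q)
HUE={"green":(50,75),"blue":(105,125),"red":(172,8),"yellow":(24,34)}
def blob(im,name,roi):
    x0,y0,x1,y1=roi;h=cv2.cvtColor(im[y0:y1,x0:x1],cv2.COLOR_BGR2HSV).astype(int);a,b=HUE[name]
    m=((h[...,0]>=a)&(h[...,0]<=b)) if a<b else ((h[...,0]>=a)|(h[...,0]<=b))
    m=m&(h[...,1]>150)&(h[...,2]>50);n,_,st,ce=cv2.connectedComponentsWithStats(m.astype(np.uint8))
    if n<2:return None
    i=1+st[1:,4].argmax();return ce[i]+[x0,y0],st[i].tolist()
E
python3 - <<'E'
from h import *
T,S=np.load("top.npz"),np.load("side.npz")
t,s=cv2.imread("pics/top0.png"),cv2.imread("pics/side0.png")
for n in HUE:
    b=blob(t,n,(105,180,215,222));print(n,b, b and np.round(cast(T,b[0],112)))
print("white",np.round(cast(T,(191,205),112)))
for uv in[(111,193),(211,209)]:print("rackend",np.round(cast(T,uv,70)))
for uv in[(250,240),(278,262),(264,251)]:print("drum",np.round(cast(T,uv,22)))
print("drum side",np.round(cast(S,(206,229),22)))
for n,a,z in[("salt",(125,137),198),("decoy",(161,247),90)]:print(n,np.round(cast(T,a,z)))
print("decoy tri",tri(T,(161,247),S,(168,150)))
a=cv2.resize(t[170:280,95:295],(800,440),interpolation=2);b=cv2.resize(s[110:250,150:290],(160,160))
cv2.imwrite("pics/crop1.png",cv2.resize(t[175:275,100:290],(798,420),interpolation=cv2.INTER_CUBIC))
E
```

```text
green None None
blue (array([133., 194.]), [28, 14, 1, 1, 1]) [577. 145. 112.]
red (array([157.2 , 199.16]), [44, 12, 18, 16, 200]) [562.  76. 112.]
yellow (array([178.16666667, 207.5       ]), [72, 26, 4, 4, 6]) [538.  16. 112.]
white [545. -20. 112.]
rackend [584. 223.  70.]
rackend [536. -73.  70.]
drum [ 444. -187.   22.]
drum [ 377. -271.   22.]
drum [ 410. -229.   22.]
drum side [ 413. -228.   22.]
salt [722. 145. 198.]
decoy [426.  68.  90.]
decoy tri (array([425.92440152,  60.48997857, 126.68161556]), np.float64(2.901281814085891))
```

View pics/crop1.png

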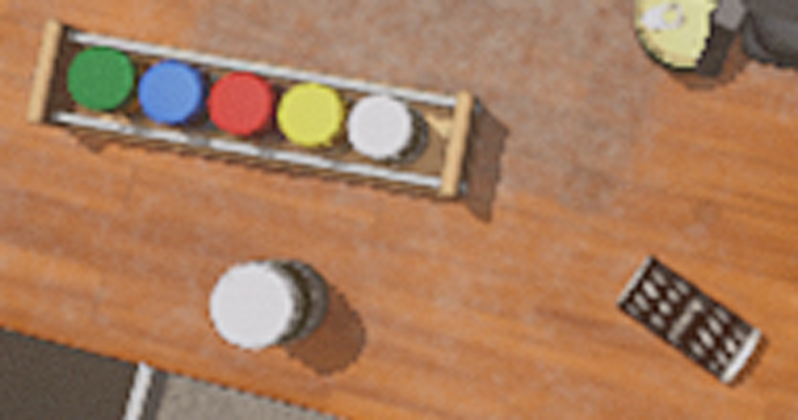

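The enlarged crop confirms it: jar_white is the small one, fifth in the row. The big white-lidded jar stands free in front of the rack, about 127 mm tall, and must not be touched. The drum is at about (411,-229), lid end toward (380,-270). I'll move above it.

```bash
python3 -m handwheel '[{"rz":-0.142},{"rz":-0.142},{"rz":-0.142},{"rz":-0.142},{"rz":-0.142},{"dx":20,"dy":4},{"dx":35,"dy":6},{"dx":35,"dy":6},{"dx":35,"dy":6},{"dx":35,"dy":6}]'; python3 -m handwheel '[{"dx":35,"dy":6},{"dx":35,"dy":6},{"dx":35,"dy":6},{"dx":35,"dy":6},{"dx":35,"dy":6},{"dx":35,"dy":6},{"dx":20,"dy":4},{"dx":0}]'
cat >> h.py <<'E'
def state(o=None):
    from plant import bot
    o=o or bot.get_obs();return np.array(o["tool_pos"]),R.from_euler("xyz",o["tcp_rot"]).as_matrix(),o
def wrist(fn):
    from plant import bot
    p,M,o=state();c=bot.capture("wrist");cv2.imwrite(fn,c["frame"][:,:,::-1])
    return dict(K=np.array(c["camera_matrix"]),m=np.array(c["mount"]),p=p,M=M)
def wcast(w,uv,z):
    K=w["K"];v=np.array([(uv[0]-K[0,2])/K[0,0],(uv[1]-K[1,2])/K[1,1]]);r=np.linalg.norm(v)+1e-9
    d=np.r_[v/r*np.sin(r),np.cos(r)];D=w["M"]@w["m"][:3,:3]@d;O=w["p"]+w["M"]@w["m"][:3,3];return O+D*(z-O[2])/D[2]
def wproj(w,P):
    q=w["m"][:3,:3].T@(w["M"].T@(np.asarray(P,float)-w["p"])-w["m"][:3,3]);r=np.arctan2(np.hypot(q[0],q[1]),q[2]);n=q[:2]/(np.hypot(*q[:2])+1e-9);return w["K"][:2,2]+np.diag(w["K"])[:2]*n*r
E
python3 - <<'E'
from h import *
import pickle
w=wrist("pics/w1.png");pickle.dump(w,open("w1.pkl","wb"));p,M,o=state();print(o["time"],p,o["tcp_rot"],np.round(o["joint_positions"],3));print(np.round(w["m"],3),w["K"])
E
```

```text
0.15 [ 124.68514705 -509.68122178  226.22465087] [-3.14049892e+00 -1.41130032e-04  2.39815409e-01] [-1.477  0.343  1.525 -0.     1.275 -0.146]
[[-1.0000e-03 -9.6400e-01 -2.6600e-01  7.1799e+01]
 [ 1.0000e+00 -1.0000e-03  0.0000e+00 -8.1900e-01]
 [-1.0000e-03 -2.6600e-01  9.6400e-01 -1.5775e+02]
 [ 0.0000e+00  0.0000e+00  0.0000e+00  1.0000e+00]] [[297.31863964   0.         254.56048837]
 [  0.         297.31863964 194.2842026 ]
 [  0.           0.           1.        ]]invalid input at $[0]: expected keys claw, dx, dy, dz, rx, ry, rz
invalid input at $[0]: expected keys claw, dx, dy, dz, rx, ry, rz
```

View pics/w1.png

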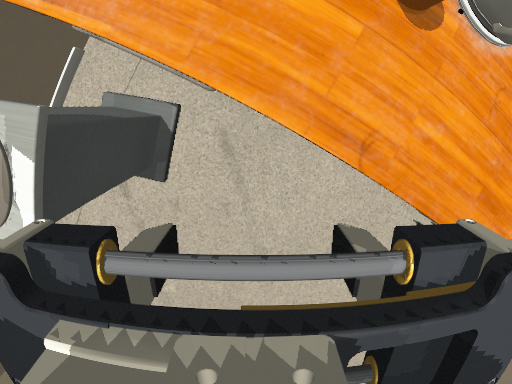

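The moves were refused because every key is needed. This picture only shows the floor and the gripper (fingers at the left and right of the bottom half). I'll retype the rows in full.

```bash
python3 -m handwheel '[{"claw":91,"dx":0,"dy":0,"dz":0,"rx":0,"ry":0,"rz":-0.142},{"claw":91,"dx":0,"dy":0,"dz":0,"rx":0,"ry":0,"rz":-0.142},{"claw":91,"dx":0,"dy":0,"dz":0,"rx":0,"ry":0,"rz":-0.142},{"claw":91,"dx":0,"dy":0,"dz":0,"rx":0,"ry":0,"rz":-0.142},{"claw":91,"dx":0,"dy":0,"dz":0,"rx":0,"ry":0,"rz":-0.142},{"claw":91,"dx":20,"dy":4,"dz":0,"rx":0,"ry":0,"rz":0},{"claw":91,"dx":35,"dy":6,"dz":0,"rx":0,"ry":0,"rz":0},{"claw":91,"dx":35,"dy":6,"dz":0,"rx":0,"ry":0,"rz":0},{"claw":91,"dx":35,"dy":6,"dz":0,"rx":0,"ry":0,"rz":0},{"claw":91,"dx":35,"dy":6,"dz":0,"rx":0,"ry":0,"rz":0}]'; python3 -m handwheel '[{"claw":91,"dx":35,"dy":6,"dz":0,"rx":0,"ry":0,"rz":0},{"claw":91,"dx":35,"dy":6,"dz":0,"rx":0,"ry":0,"rz":0},{"claw":91,"dx":35,"dy":6,"dz":0,"rx":0,"ry":0,"rz":0},{"claw":91,"dx":35,"dy":6,"dz":0,"rx":0,"ry":0,"rz":0},{"claw":91,"dx":35,"dy":6,"dz":0,"rx":0,"ry":0,"rz":0},{"claw":91,"dx":20,"dy":4,"dz":0,"rx":0,"ry":0,"rz":0},{"claw":91,"dx":0,"dy":0,"dz":0,"rx":0,"ry":0,"rz":0}]'
python3 - <<'E'
from h import *
import pickle
w=wrist("pics/w2.png");pickle.dump(w,open("w2.pkl","wb"));p,M,o=state();print(o["time"],p,o["tcp_rot"],np.round(o["joint_positions"],3))
E
```

```text
time: 1.15
tool_pos: [241.3, -394.9, 226.5]
tcp_rot: [-3.141, -0.0, 0.949]
contact_force: [0.5, -0.5, 0.5]
grip_width: 90.9
time: 1.85
tool_pos: [382.9, -255.6, 226.5]
tcp_rot: [-3.141, -0.001, 0.953]
contact_force: [0.0, -0.3, -0.1]
grip_width: 90.8
1.9 [ 382.0398847  -256.6229513   226.48230648] [-3.14107360e+00  2.30131906e-04  9.52453261e-01] [-0.758  0.224  1.691 -0.     1.227 -0.14 ]
```

View pics/w2.png

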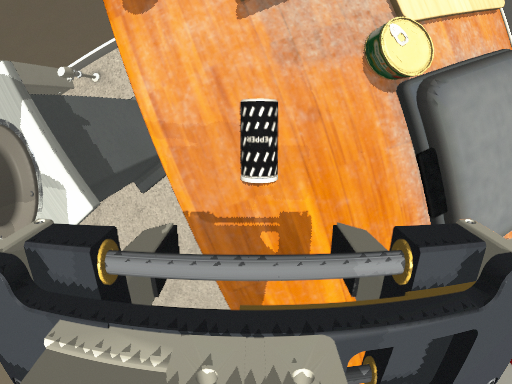

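Wrist view: the drum lies along the tool x axis, from (259,99) at the foot to (259,183) at the white lid rim, and is 37 px wide.

```bash
python3 - <<'E'
from h import *
import pickle
w=pickle.load(open("w2.pkl","rb"))
for l,uv,z in[("foot top",(259.5,99.5),35),("lid bottom",(258.5,184),15),("L",(241,140),24),("R",(278,140),24),("L2",(241,180),24),("R2",(277.5,180),24),("L0",(241.5,105),24),("R0",(278,105),24)]:
    P=wcast(w,uv,z);print(l,np.round(P,1),np.round(w["M"].T@(P-w["p"]),1))
T=np.load("top.npz");print(proj(T,wcast(w,(259.5,99.5),22)),proj(T,wcast(w,(258.5,184),22)))
E
```

```text
foot top [ 439.2 -185.6   35. ] [ 89.5   5.5 191.6]
lid bottom [ 377.5 -271.3   15. ] [-16.1   4.7 211.5]
L [ 393.  -212.4   24. ] [ 41.  -16.7 202.6]
R [ 429.6 -238.3   24. ] [ 41.   28.1 202.5]
L2 [ 363.9 -252.7   24. ] [ -8.8 -17.2 202.5]
R2 [ 400.9 -279.    24. ] [ -8.8  28.2 202.5]
L0 [ 418.3 -178.2   24. ] [ 83.5 -15.9 202.6]
R0 [ 454.  -203.4   24. ] [ 83.6  27.8 202.6]
[249.44302645 241.25383185] [277.5777165  261.59872534]
```

Drum width measured 45 and length about 98, both as they should be. I'll lean 45° toward the lid side, then move to a pre-grasp near the lid.

```bash
python3 -m handwheel '[{"claw":91,"dx":0,"dy":0,"dz":0,"rx":0,"ry":0.131,"rz":0},{"claw":91,"dx":0,"dy":0,"dz":0,"rx":0,"ry":0.131,"rz":0},{"claw":91,"dx":0,"dy":0,"dz":0,"rx":0,"ry":0.131,"rz":0},{"claw":91,"dx":0,"dy":0,"dz":0,"rx":0,"ry":0.131,"rz":0},{"claw":91,"dx":0,"dy":0,"dz":0,"rx":0,"ry":0.131,"rz":0},{"claw":91,"dx":0,"dy":0,"dz":0,"rx":0,"ry":0.131,"rz":0},{"claw":91,"dx":0,"dy":0,"dz":0,"rx":0,"ry":0,"rz":0}]'; python3 -m handwheel '[{"claw":91,"dx":-26,"dy":1.1,"dz":22,"rx":0,"ry":0,"rz":0},{"claw":91,"dx":-26,"dy":1.1,"dz":22,"rx":0,"ry":0,"rz":0},{"claw":91,"dx":-26,"dy":1.1,"dz":22,"rx":0,"ry":0,"rz":0},{"claw":91,"dx":-26,"dy":1.1,"dz":22,"rx":0,"ry":0,"rz":0},{"claw":91,"dx":-26,"dy":1.1,"dz":22,"rx":0,"ry":0,"rz":0},{"claw":91,"dx":0,"dy":0,"dz":0,"rx":0,"ry":0,"rz":0}]'
python3 - <<'E'
from h import *
import pickle
w=pickle.load(open("w2.pkl","rb"));p,M,o=state();print(np.round(p,1),np.round(M,2),np.round(o["joint_positions"],2))
t=w["p"]+w["M"]@[29,5.5,213.8];print("target",t,"tool delta",M.T@(t-p))
E
```

```text
time: 2.6
tool_pos: [379.6, -259.4, 224.7]
tcp_rot: [-3.136, -0.79, 0.94]
contact_force: [-0.7, 0.1, -0.1]
grip_width: 90.9
time: 3.2
tool_pos: [377.0, -271.0, 54.6]
tcp_rot: [-3.135, -0.786, 0.945]
contact_force: [0.7, -0.0, 0.5]
grip_width: 91.0
[ 377.  -271.    54.6] [[ 0.41  0.81  0.41]
 [ 0.57 -0.58  0.58]
 [ 0.71 -0.   -0.71]] [-1.22  0.69  1.81  0.66  1.24 -1.02]
target [ 404.221963   -235.00604464   12.74184927] tool delta [ 2.32103967  1.43855708 61.52860939]
```

```bash
python3 -m handwheel '[{"claw":91,"dx":1,"dy":0.7,"dz":20,"rx":0,"ry":0,"rz":0},{"claw":91,"dx":1,"dy":0.7,"dz":20,"rx":0,"ry":0,"rz":0},{"claw":91,"dx":0,"dy":0,"dz":20,"rx":0,"ry":0,"rz":0},{"claw":91,"dx":0,"dy":0,"dz":1,"rx":0,"ry":0,"rz":0},{"claw":40,"dx":0,"dy":0,"dz":0,"rx":0,"ry":0,"rz":0},{"claw":40,"dx":0,"dy":0,"dz":0,"rx":0,"ry":0,"rz":0},{"claw":40,"dx":0,"dy":0,"dz":0,"rx":0,"ry":0,"rz":0},{"claw":40,"dx":0,"dy":0,"dz":0,"rx":0,"ry":0,"rz":0},{"claw":40,"dx":0,"dy":0,"dz":0,"rx":0,"ry":0,"rz":0},{"claw":40,"dx":0,"dy":0,"dz":0,"rx":0,"ry":0,"rz":0}]'; python3 -c "
from h import *
p,M,o=state();print(p,M[:,2],o['grip_width'])"
```

```text
time: 4.2
tool_pos: [405.0, -236.7, 15.4]
tcp_rot: [3.141, -0.786, 0.95]
contact_force: [-0.6, 0.5, 0.0]
grip_width: 47.6
[ 404.97788132 -236.70000797   15.39964615] [ 0.41182818  0.575249   -0.70674334] 47.56511716982669
```

```bash
python3 -m handwheel '[{"claw":40,"dx":0,"dy":0,"dz":0,"rx":0,"ry":0,"rz":0},{"claw":40,"dx":0,"dy":0,"dz":0,"rx":0,"ry":0,"rz":0},{"claw":40,"dx":10,"dy":0,"dz":-10,"rx":0,"ry":0,"rz":0},{"claw":40,"dx":10,"dy":0,"dz":-10,"rx":0,"ry":0,"rz":0},{"claw":40,"dx":20,"dy":0,"dz":-20,"rx":0,"ry":0,"rz":0},{"claw":40,"dx":20,"dy":0,"dz":-20,"rx":0,"ry":0,"rz":0},{"claw":40,"dx":0,"dy":0,"dz":0,"rx":0,"ry":0,"rz":0}]'; python3 -m handwheel '[{"claw":40,"dx":0,"dy":0,"dz":0,"rx":0,"ry":-0.131,"rz":0},{"claw":40,"dx":0,"dy":0,"dz":0,"rx":0,"ry":-0.131,"rz":0},{"claw":40,"dx":0,"dy":0,"dz":0,"rx":0,"ry":-0.131,"rz":0},{"claw":40,"dx":0,"dy":0,"dz":0,"rx":0,"ry":-0.131,"rz":0},{"claw":40,"dx":0,"dy":0,"dz":0,"rx":0,"ry":-0.131,"rz":0},{"claw":40,"dx":0,"dy":0,"dz":0,"rx":0,"ry":-0.131,"rz":0},{"claw":40,"dx":0,"dy":0,"dz":0,"rx":0,"ry":0,"rz":0}]'; python3 -c "
from h import *
p,M,o=state();print(p,M[:,2],o['joint_positions'])"
```

```text
time: 4.9
tool_pos: [405.9, -237.8, 103.7]
tcp_rot: [3.133, -0.783, 0.956]
contact_force: [0.2, -0.9, -1.4]
grip_width: 44.4
time: 5.6
tool_pos: [406.1, -234.2, 100.7]
tcp_rot: [3.141, 0.002, 0.955]
contact_force: [0.5, -0.4, -1.5]
grip_width: 44.6
[ 406.06146336 -234.21422361  100.70441459] [-7.67671503e-04 -2.26525157e-03 -9.99997140e-01] [-0.68535328  0.39206082  1.84774172 -0.00285699  0.90095264 -0.06773796]
```

```bash
python3 -m handwheel '[{"claw":40,"dx":0,"dy":0,"dz":0,"rx":0,"ry":-0.131,"rz":0},{"claw":40,"dx":0,"dy":0,"dz":0,"rx":0,"ry":-0.131,"rz":0},{"claw":40,"dx":0,"dy":0,"dz":0,"rx":0,"ry":-0.131,"rz":0},{"claw":40,"dx":0,"dy":0,"dz":0,"rx":0,"ry":-0.131,"rz":0},{"claw":40,"dx":0,"dy":0,"dz":0,"rx":0,"ry":-0.131,"rz":0},{"claw":40,"dx":0,"dy":0,"dz":0,"rx":0,"ry":-0.131,"rz":0},{"claw":40,"dx":0,"dy":0,"dz":0,"rx":0,"ry":0,"rz":0}]'; python3 - <<'E'
from h import *
from plant import bot
p,M,o=state();print(p,M[:,2],o['joint_positions'])
T=bot.capture("top")["frame"][:,:,::-1];S=bot.capture("side")["frame"][:,:,::-1]
cv2.imwrite("pics/m1.png",np.hstack([cv2.resize(S[160:280,130:250],(480,480)),cv2.resize(T[200:300,230:310],(320,400))[:480] if 0 else cv2.resize(T[210:290,240:290],(300,480))]))
E
```

```text
time: 6.3
tool_pos: [404.0, -234.9, 97.3]
tcp_rot: [-3.129, 0.787, 0.96]
contact_force: [0.6, -0.4, -1.3]
grip_width: 44.2
[ 403.97551755 -234.93253153   97.25644794] [-0.41671182 -0.57299847 -0.70570816] [-0.24005589  0.64439137  1.73142089 -0.76519018  1.24233491  0.81351962]
```

View pics/m1.png

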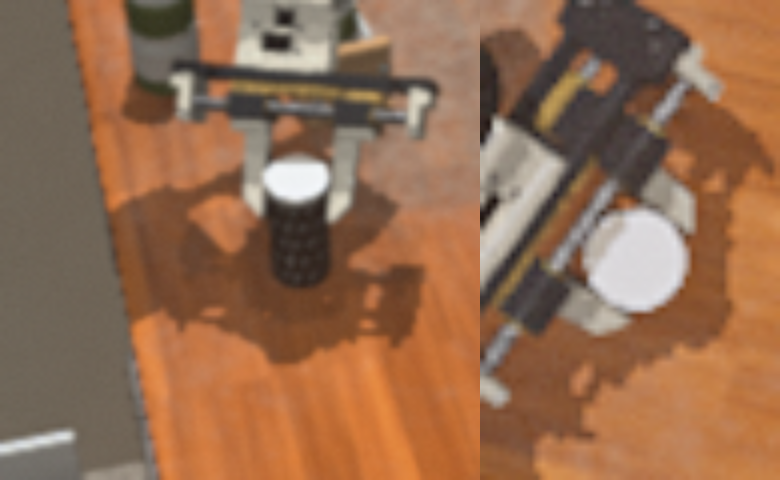

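The drum is upright in the grip (lid disc at (297,180) in the left panel). I'll lower it about 37 mm, feeling for the worktop.

```bash
python3 -m handwheel '[{"claw":40,"dx":8,"dy":0,"dz":8,"rx":0,"ry":0,"rz":0},{"claw":40,"dx":8,"dy":0,"dz":8,"rx":0,"ry":0,"rz":0},{"claw":40,"dx":6,"dy":0,"dz":6,"rx":0,"ry":0,"rz":0},{"claw":40,"dx":0,"dy":0,"dz":0,"rx":0,"ry":0,"rz":0},{"claw":40,"dx":0,"dy":0,"dz":0,"rx":0,"ry":0,"rz":0}]'; python3 -m handwheel '[{"claw":40,"dx":1.5,"dy":0,"dz":1.5,"rx":0,"ry":0,"rz":0},{"claw":40,"dx":0,"dy":0,"dz":0,"rx":0,"ry":0,"rz":0}]'; python3 -m handwheel '[{"claw":40,"dx":1.5,"dy":0,"dz":1.5,"rx":0,"ry":0,"rz":0},{"claw":40,"dx":0,"dy":0,"dz":0,"rx":0,"ry":0,"rz":0}]'
```

```text
time: 6.9
tool_pos: [404.8, -236.8, 68.9]
tcp_rot: [-3.141, 0.786, 0.95]
contact_force: [-0.1, 0.6, -1.4]
grip_width: 44.6
time: 7.1
tool_pos: [405.1, -236.6, 67.0]
tcp_rot: [3.141, 0.786, 0.949]
contact_force: [0.1, -0.1, -0.5]
grip_width: 45.0
time: 7.3
tool_pos: [405.0, -236.5, 64.7]
tcp_rot: [-3.142, 0.786, 0.95]
contact_force: [0.0, 0.2, -2.4]
grip_width: 44.6
```

```bash
for i in 1; do python3 -m handwheel '[{"claw":40,"dx":1.5,"dy":0,"dz":1.5,"rx":0,"ry":0,"rz":0},{"claw":40,"dx":0,"dy":0,"dz":0,"rx":0,"ry":0,"rz":0}]'; done;  python3 -m handwheel '[{"claw":40,"dx":1,"dy":0,"dz":1,"rx":0,"ry":0,"rz":0},{"claw":40,"dx":0,"dy":0,"dz":0,"rx":0,"ry":0,"rz":0}]'
```

```text
time: 7.5
tool_pos: [405.0, -236.5, 62.5]
tcp_rot: [-3.141, 0.786, 0.95]
contact_force: [0.4, -0.5, -2.3]
grip_width: 44.4
time: 7.7
tool_pos: [404.9, -236.8, 62.0]
tcp_rot: [3.141, 0.788, 0.949]
contact_force: [-0.9, 1.5, 3.6]
grip_width: 44.3
```

Foot contact (+3.6 N). I'll let go, back out along the fingers, then turn the tool down.

```bash
python3 -m handwheel '[{"claw":60,"dx":0,"dy":0,"dz":0,"rx":0,"ry":0,"rz":0},{"claw":91,"dx":0,"dy":0,"dz":0,"rx":0,"ry":0,"rz":0},{"claw":91,"dx":0,"dy":0,"dz":0,"rx":0,"ry":0,"rz":0},{"claw":91,"dx":0,"dy":0,"dz":0,"rx":0,"ry":0,"rz":0},{"claw":91,"dx":0,"dy":0,"dz":0,"rx":0,"ry":0,"rz":0},{"claw":91,"dx":0,"dy":0,"dz":0,"rx":0,"ry":0,"rz":0}]';  python3 -m handwheel '[{"claw":91,"dx":0,"dy":0,"dz":-15,"rx":0,"ry":0,"rz":0},{"claw":91,"dx":0,"dy":0,"dz":-25,"rx":0,"ry":0,"rz":0},{"claw":91,"dx":0,"dy":0,"dz":-35,"rx":0,"ry":0,"rz":0},{"claw":91,"dx":0,"dy":0,"dz":-35,"rx":0,"ry":0,"rz":0},{"claw":91,"dx":-20,"dy":0,"dz":-30,"rx":0,"ry":0,"rz":0},{"claw":91,"dx":-20,"dy":0,"dz":-20,"rx":0,"ry":0,"rz":0},{"claw":91,"dx":-20,"dy":0,"dz":0,"rx":0,"ry":0,"rz":0}]';python3 -m handwheel '[{"claw":91,"dx":0,"dy":0,"dz":0,"rx":0,"ry":0.131,"rz":0},{"claw":91,"dx":0,"dy":0,"dz":0,"rx":0,"ry":0.131,"rz":0},{"claw":91,"dx":0,"dy":0,"dz":0,"rx":0,"ry":0.131,"rz":0},{"claw":91,"dx":0,"dy":0,"dz":0,"rx":0,"ry":0.131,"rz":0},{"claw":91,"dx":0,"dy":0,"dz":0,"rx":0,"ry":0.131,"rz":0},{"claw":91,"dx":0,"dy":0,"dz":0,"rx":0,"ry":0.131,"rz":0},{"claw":91,"dx":0,"dy":0,"dz":0,"rx":0,"ry":0,"rz":0}]'; python3 - <<'E'
from h import *
from plant import bot
p,M,o=state();print(p,o['tcp_rot'],o['joint_positions'])
T=bot.capture("top")["frame"][:,:,::-1];cv2.imwrite("pics/top2.png",T);S=bot.capture("side")["frame"][:,:,::-1];cv2.imwrite("pics/side2.png",S)
W=np.load("side.npz")
for n,im in(("top",T),("side",S)):
    c=np.load(n+".npz");u=proj(c,(405-5,-236-7,98)).astype(int);f=proj(c,(405,-240,0));x0,y0=u-30
    s=im[y0:y0+60,x0:x0+60].astype(int);m=((s.min(2)>150)).astype(np.uint8);k,_,st,ce=cv2.connectedComponentsWithStats(m);i=1+st[1:,4].argmax();print(n,ce[i]+[x0,y0],st[i],cast(c,ce[i]+[x0,y0],98))
E
```

```text
time: 8.3
tool_pos: [405.0, -236.6, 61.2]
tcp_rot: [-3.142, 0.786, 0.95]
contact_force: [-0.4, 0.6, 0.2]
grip_width: 87.7
time: 9.0
tool_pos: [447.5, -178.6, 218.8]
tcp_rot: [3.137, 0.784, 0.949]
contact_force: [0.6, -0.4, 0.5]
grip_width: 91.1
time: 9.7
tool_pos: [443.9, -181.6, 216.6]
tcp_rot: [3.142, -0.001, 0.943]
contact_force: [0.1, 0.4, -0.1]
grip_width: 90.8
[ 443.94806876 -181.61642115  216.57964162] [ 3.14157880e+00 -1.21850947e-03  9.43249693e-01] [-5.49097064e-01  2.68099750e-01  1.66008276e+00  1.29558781e-03
  1.21330111e+00  7.79962807e-02]
top [252.18666667 248.07428571] [  0   7  31  33 525] [ 421.9804443  -193.50416834   98.        ]
side [206.83928571 215.07142857] [26 25 14  8 56] [ 411.41432037 -244.07801053   98.        ]
```

```bash
python3 -m handwheel '[{"claw":91,"dx":0,"dy":0,"dz":-10,"rx":0,"ry":0,"rz":-0.117},{"claw":91,"dx":0,"dy":0,"dz":-10,"rx":0,"ry":0,"rz":-0.117},{"claw":91,"dx":0,"dy":0,"dz":0,"rx":0,"ry":0,"rz":-0.117},{"claw":91,"dx":0,"dy":0,"dz":0,"rx":0,"ry":0,"rz":-0.117},{"claw":91,"dx":34,"dy":12,"dz":0,"rx":0,"ry":0,"rz":0},{"claw":91,"dx":34,"dy":12,"dz":0,"rx":0,"ry":0,"rz":0},{"claw":91,"dx":34,"dy":12,"dz":0,"rx":0,"ry":0,"rz":0},{"claw":91,"dx":34,"dy":12,"dz":0,"rx":0,"ry":0,"rz":0},{"claw":91,"dx":34,"dy":12,"dz":0,"rx":0,"ry":0,"rz":0},{"claw":91,"dx":34,"dy":12,"dz":0,"rx":0,"ry":0,"rz":0}]'; python3 -m handwheel '[{"claw":91,"dx":0,"dy":0,"dz":0,"rx":0,"ry":0,"rz":0}]'; python3 - <<'E'
from h import *
from plant import bot
import pickle
w=wrist("pics/w3.png");pickle.dump(w,open("w3.pkl","wb"));p,M,o=state();print(p,o['tcp_rot'],o['joint_positions'])
S=bot.capture("side")["frame"][:,:,::-1]
im=np.hstack([cv2.imread("pics/w3.png"),cv2.resize(S[160:288,140:236],(288,384))]);cv2.imwrite("pics/m2.png",im)
E
```

```text
time: 10.8
tool_pos: [548.7, 14.1, 235.9]
tcp_rot: [-3.14, 0.003, 1.419]
contact_force: [1.0, -0.6, -0.6]
grip_width: 91.1
time: 10.9
tool_pos: [549.4, 16.2, 235.6]
tcp_rot: [-3.14, 0.001, 1.423]
contact_force: [0.3, -0.7, 0.3]
grip_width: 90.7
[548.53620401  14.29510117 235.55195845] [-3.13954553e+00  2.28233559e-03  1.42266214e+00] [-0.11233961  0.38046014  1.44118719 -0.0022777   1.32207343  0.03635995]
```

View pics/m2.png

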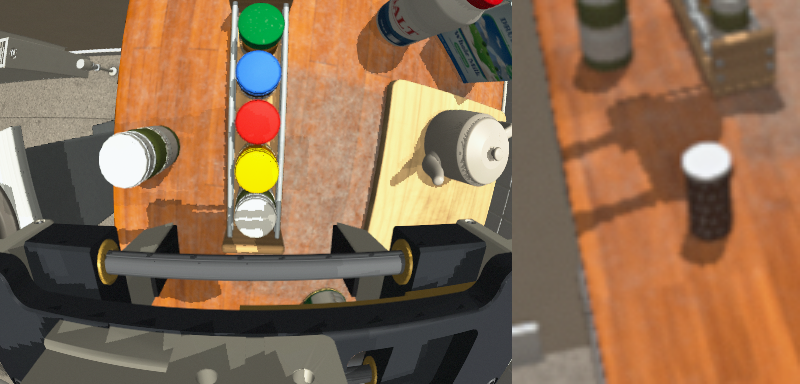

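Wrist view: lids at green (261,25), blue (258,72), red (258,121), yellow (257,170) and white (255,215). The rack's right cheek is at about (253,243), and the drum stands upright (right panel, lid at (706,160)). Next I'll measure the row.

```bash
cat >> h.py <<'E'
def lids(w,fn,z=112,roi=(225,0,300,245)):
    im=cv2.imread(fn);r={}
    x0,y0,x1,y1=roi;h=cv2.cvtColor(im[y0:y1,x0:x1],cv2.COLOR_BGR2HSV).astype(int)
    for n,(a,b) in {"green":(55,80),"blue":(100,125),"red":(172,8),"yellow":(24,34)}.items():
        m=((h[...,0]>=a)&(h[...,0]<=b)) if a<b else ((h[...,0]>=a)|(h[...,0]<=b))
        m=(m&(h[...,1]>120)&(h[...,2]>60)).astype(np.uint8);k,l,st,ce=cv2.connectedComponentsWithStats(m);
        if k<2: continue
        i=1+st[1:,4].argmax();c,_=cv2.findContours((l==i).astype(np.uint8),0,1);c=max(c,key=cv2.contourArea)
        P=np.array([wcast(w,q[0]+[x0,y0],z)[:2] for q in c]);A=np.c_[2*P-2*P.mean(0),np.ones(len(P))];Q=P-P.mean(0);s=np.linalg.lstsq(A,(Q**2).sum(1),rcond=None)[0]
        r[n]=(np.round(s[:2]+P.mean(0),1),round(2*float(np.sqrt(s[2]+s[:2]@s[:2])),1),st[i][:4].tolist())
    return r
E
python3 - <<'E'
from h import *
import pickle
w=pickle.load(open("w3.pkl","rb"));L=lids(w,"pics/w3.png")
for k,v in L.items():print(k,v,np.round(w["M"].T[:2,:2]@(v[0]-w["p"][:2]),1))
d=L["green"][0]-L["yellow"][0];print("yaw of +y",np.degrees(np.arctan2(d[1],d[0])),[np.linalg.norm(L[a][0]-L[b][0]) for a,b in(("green","blue"),("blue","red"),("red","yellow"))])
# rails: bright gray edges at rows
im=cv2.imread("pics/w3.png")
for r in(10,60,110,160,200):
    h=cv2.cvtColor(im[r:r+1,220:300],cv2.COLOR_BGR2HSV)[0].astype(int);idx=np.where((h[:,1]<50)&(h[:,2]>110))[0]+220;print(r,idx.tolist())
for a,b in(((240,5),(285,5)),((230,235),(284,235))):
    P,Q=wcast(w,a,56),wcast(w,b,56);print(np.round(P),np.round(Q),np.linalg.norm(P-Q),np.round((P+Q)/2,1))
for uv in((255,234),(255,250)):print("cheek",wcast(w,uv,82))
T=cv2.imread("pics/top2.png")
E
```

```text
green (array([578.9, 174.6]), 43.5, [13, 3, 47, 42]) [161.1   5.9]
blue (array([568.9, 126.5]), 42.5, [11, 50, 46, 46]) [112.    3.1]
red (array([561.3,  80.3]), 42.2, [10, 99, 45, 46]) [65.2  2.4]
yellow (array([553.6,  33.8]), 43.2, [9, 148, 45, 45]) [18.1  1.6]
yaw of +y 79.81337024005524 [np.float64(49.12850496402267), np.float64(46.82093548830481), np.float64(47.13321546425619)]
10 [232, 233, 234, 235, 236, 237, 283, 284, 285, 286, 287, 288]
60 [231, 232, 233, 234, 235, 238, 282, 283, 284, 285, 286, 287]
110 [229, 230, 231, 232, 233, 234, 279, 280, 281, 282, 283, 284, 285]
160 [228, 229, 230, 231, 232, 233, 279, 280, 281, 282, 283]
200 [228, 229, 230, 231, 232, 239, 240, 242, 243, 244, 245, 246, 247, 248, 249, 250, 251, 252, 253, 254, 255, 256, 257, 258, 259, 260, 261, 262, 263, 264, 265, 266, 267, 268, 269, 270, 271, 274, 276, 277, 278, 279, 280]
[563. 218.  56.] [613. 211.  56.] 51.17415304895726 [587.9 214.8  56. ]
[508. -52.  56.] [574. -62.  56.] 66.70077297368678 [541.3 -56.7  56. ]
cheek [540.70076639 -43.87027862  82.        ]
cheek [537.71659454 -63.95105908  82.        ]
```

```bash
python3 - <<'E'
from h import *
import pickle
w=pickle.load(open("w3.pkl","rb"));S=np.load("side.npz")
for r,l,rr in((10,234.5,285.5),(60,233,284.7),(110,231.5,282),(160,230.5,281)):
    P,Q=wcast(w,(l,r),56)[:2],wcast(w,(rr,r),56)[:2];m=(P+Q)/2;print(np.round(P),np.round(Q),np.linalg.norm(P-Q),np.round(m,1),"tool",np.round(w["M"].T[:2,:2]@(m-w["p"][:2]),1))
print("cap side",cast(S,(242,88),198), "foot side",cast(S,(240,133),0))
for uv in((380,46),(392,48),(412,42)):print("salt foot wrist",np.round(wcast(w,uv,0)),np.round(wcast(w,uv,20)))
h=cv2.cvtColor(cv2.imread("pics/side0.png")[75:100,225:260],cv2.COLOR_BGR2HSV).astype(int);m=(((h[...,0]<8)|(h[...,0]>172))&(h[...,1]>120)).astype(np.uint8);k,_,st,ce=cv2.connectedComponentsWithStats(m);i=1+st[1:,4].argmax();print(ce[i]+[225,75],st[i],cast(S,ce[i]+[225,75],190))
E
```

```text
[555. 213.] [613. 205.] 57.85103356037093 [584.1 209. ] tool [195.8   6.1]
[545. 153.] [602. 144.] 57.75516941834337 [573.7 148.6] tool [134.6   4.7]
[535.  96.] [591.  88.] 56.64923818338531 [562.9  92. ] tool [77.   2.3]
[525.  40.] [582.  31.] 57.98271727665168 [553.4  35.6] tool [19.8  1.1]
cap side [772.12356519 177.07512045 198.        ] foot side [765.00179028 179.07423058   0.        ]
salt foot wrist [747. 165.   0.] [737. 161.  20.]
salt foot wrist [765. 162.   0.] [755. 158.  20.]
salt foot wrist [801. 171.   0.] [789. 167.  20.]
[241.78225806  87.15322581] [ 10   7  14  11 124] [781.09858087 194.23472924 190.        ]
```

Rails measured 57.7 apart (58 expected) and the row points along yaw 79.9°. Salt bottle is clear. I'll go to the green lid.

```bash
python3 -m handwheel '[{"claw":91,"dx":20,"dy":0.5,"dz":0,"rx":0,"ry":0,"rz":0.028},{"claw":91,"dx":32,"dy":0.5,"dz":0,"rx":0,"ry":0,"rz":0},{"claw":91,"dx":32,"dy":0,"dz":0,"rx":0,"ry":0,"rz":0},{"claw":91,"dx":32,"dy":0,"dz":0,"rx":0,"ry":0,"rz":0},{"claw":91,"dx":30,"dy":0,"dz":15,"rx":0,"ry":0,"rz":0},{"claw":91,"dx":15,"dy":0,"dz":20,"rx":0,"ry":0,"rz":0},{"claw":91,"dx":0,"dy":0,"dz":25,"rx":0,"ry":0,"rz":0},{"claw":91,"dx":0,"dy":0,"dz":25,"rx":0,"ry":0,"rz":0},{"claw":91,"dx":0,"dy":0,"dz":0,"rx":0,"ry":0,"rz":0},{"claw":91,"dx":0,"dy":0,"dz":0,"rx":0,"ry":0,"rz":0}]'; python3 - <<'E'
from h import *
import pickle
w=wrist("pics/w4.png");pickle.dump(w,open("w4.pkl","wb"));p,M,o=state();print(p,o['tcp_rot'],np.round(o['joint_positions'],2))
w3=pickle.load(open("w3.pkl","rb"));im=cv2.imread("pics/w4.png")
for q in((578.9,174.6,112),(568.9,126.5,112)):print("tool",np.round(M.T@(np.array(q)-p),1),"pix",wproj(w,q))
for k,v in lids(w,"pics/w4.png",roi=(160,100,340,384)).items():print(k,v,np.round(M.T[:2,:2]@(v[0]-p[:2]),1))
E
```

```text
time: 12.0
tool_pos: [577.8, 169.2, 152.0]
tcp_rot: [-3.141, 0.001, 1.389]
contact_force: [0.5, -0.5, 1.1]
grip_width: 91.0
[578.45382294 169.37768608 152.94162452] [3.14010458e+00 1.92518007e-04 1.38907055e+00] [ 0.16  0.55  1.41 -0.    1.19  0.34]
tool [ 5.2 -0.6 40.9] pix [254.74316513 210.97209984]
tool [-43.9  -1.7  40.9] pix [253.27126366 271.73486474]
green (array([579.2, 177.3]), 45.3, [64, 74, 62, 65]) [ 7.9 -0.7]
blue (array([572.4, 145. ]), 26.6, [68, 137, 52, 18]) [-25.1  -1.5]
red (array([565. , 102.4]), 31.7, [70, 184, 50, 27]) [-68.3  -1.1]
yellow (array([1333.8, 4271. ]), 8276.6, [92, 73, 5, 1]) [4.1706e+03 1.6000e+00]
```

```bash
python3 -m handwheel '[{"claw":65,"dx":6.5,"dy":-0.7,"dz":0,"rx":0,"ry":0,"rz":0},{"claw":65,"dx":0,"dy":0,"dz":10,"rx":0,"ry":0,"rz":0},{"claw":65,"dx":0,"dy":0,"dz":15,"rx":0,"ry":0,"rz":0},{"claw":65,"dx":0,"dy":0,"dz":15,"rx":0,"ry":0,"rz":0},{"claw":65,"dx":0,"dy":0,"dz":15,"rx":0,"ry":0,"rz":0},{"claw":65,"dx":0,"dy":0,"dz":15,"rx":0,"ry":0,"rz":0},{"claw":65,"dx":0,"dy":0,"dz":9,"rx":0,"ry":0,"rz":0},{"claw":65,"dx":0,"dy":0,"dz":0,"rx":0,"ry":0,"rz":0}]'; python3 -m handwheel '[{"claw":42,"dx":0,"dy":0,"dz":0,"rx":0,"ry":0,"rz":0},{"claw":42,"dx":0,"dy":0,"dz":0,"rx":0,"ry":0,"rz":0},{"claw":42,"dx":0,"dy":0,"dz":0,"rx":0,"ry":0,"rz":0},{"claw":42,"dx":0,"dy":0,"dz":0,"rx":0,"ry":0,"rz":0}]'
```

```text
time: 12.85
tool_pos: [577.6, 176.3, 71.5]
tcp_rot: [-3.139, 0.001, 1.39]
contact_force: [0.0, 0.2, -0.4]
grip_width: 64.7
time: 13.25
tool_pos: [578.9, 176.5, 73.6]
tcp_rot: [3.14, -0.0, 1.39]
contact_force: [-0.2, 0.5, 2.9]
grip_width: 45.1
```

```bash
python3 -m handwheel '[{"claw":42,"dx":2,"dy":0,"dz":0,"rx":0,"ry":0,"rz":0},{"claw":42,"dx":4,"dy":0,"dz":0,"rx":0,"ry":0,"rz":0},{"claw":42,"dx":4,"dy":0,"dz":0,"rx":0,"ry":0,"rz":0},{"claw":42,"dx":2,"dy":0,"dz":0,"rx":0,"ry":0,"rz":0},{"claw":42,"dx":0,"dy":0,"dz":0,"rx":0,"ry":0,"rz":0}]'; python3 -m handwheel '[{"claw":42,"dx":1,"dy":0,"dz":0,"rx":0,"ry":0,"rz":0},{"claw":42,"dx":1,"dy":0,"dz":0,"rx":0,"ry":0,"rz":0},{"claw":42,"dx":0,"dy":0,"dz":0,"rx":0,"ry":0,"rz":0}]'; python3 -m handwheel '[{"claw":42,"dx":1,"dy":0,"dz":0,"rx":0,"ry":0,"rz":0},{"claw":42,"dx":1,"dy":0,"dz":0,"rx":0,"ry":0,"rz":0},{"claw":42,"dx":0,"dy":0,"dz":0,"rx":0,"ry":0,"rz":0}]'
```

```text
time: 13.75
tool_pos: [581.5, 187.7, 75.4]
tcp_rot: [3.138, 0.001, 1.39]
contact_force: [-2.1, -3.2, 14.2]
grip_width: 44.9
time: 14.05
tool_pos: [582.0, 189.7, 75.4]
tcp_rot: [3.138, 0.0, 1.39]
contact_force: [-2.3, -3.8, 15.0]
grip_width: 45.0
time: 14.35
tool_pos: [582.5, 191.7, 75.5]
tcp_rot: [3.138, -0.0, 1.39]
contact_force: [-2.1, -3.4, 15.3]
grip_width: 44.8
```

Vertical preload of 15 N. I'll ease it with a small lift (under the compliance, so no lift-out) and continue.

```bash
python3 -m handwheel '[{"claw":42,"dx":0,"dy":0,"dz":-0.5,"rx":0,"ry":0,"rz":0},{"claw":42,"dx":0,"dy":0,"dz":-0.5,"rx":0,"ry":0,"rz":0},{"claw":42,"dx":0,"dy":0,"dz":0,"rx":0,"ry":0,"rz":0}]'; python3 -c "
from h import *
p,M,o=state();print(p,o['tcp_rot'],o['contact_force'],o['moment'])"; python3 -m handwheel '[{"claw":42,"dx":1,"dy":0,"dz":0,"rx":0,"ry":0,"rz":0},{"claw":42,"dx":1,"dy":0,"dz":0,"rx":0,"ry":0,"rz":0},{"claw":42,"dx":0,"dy":0,"dz":0,"rx":0,"ry":0,"rz":0}]'
```

```text
time: 14.65
tool_pos: [582.4, 191.6, 75.7]
tcp_rot: [3.138, 0.0, 1.39]
contact_force: [-1.7, -2.3, 9.5]
grip_width: 44.7
[582.36334912 191.58289621  75.6647642 ] [3.13832055e+00 2.38444893e-04 1.38983517e+00] [-1.74966044 -2.30803956  9.46953477] [-0.77201356  0.11328349 -0.03030129]
time: 14.95
tool_pos: [582.7, 193.7, 75.7]
tcp_rot: [3.138, 0.0, 1.39]
contact_force: [-0.1, -3.0, 10.4]
grip_width: 45.0
```

```bash
for k in 1; do python3 -m handwheel '[{"claw":42,"dx":1,"dy":0,"dz":-0.4,"rx":0,"ry":0,"rz":0},{"claw":42,"dx":1,"dy":0,"dz":-0.4,"rx":0,"ry":0,"rz":0},{"claw":42,"dx":0,"dy":0,"dz":0,"rx":0,"ry":0,"rz":0}]'; done; python3 -m handwheel '[{"claw":42,"dx":0.7,"dy":0,"dz":0,"rx":0,"ry":0,"rz":0},{"claw":42,"dx":0.7,"dy":0,"dz":0,"rx":0,"ry":0,"rz":0},{"claw":42,"dx":0,"dy":0,"dz":0,"rx":0,"ry":0,"rz":0}]'
```

```text
time: 15.25
tool_pos: [583.0, 195.6, 75.9]
tcp_rot: [3.139, 0.0, 1.39]
contact_force: [0.2, -3.7, 5.9]
grip_width: 44.9
time: 15.55
tool_pos: [583.2, 197.0, 76.0]
tcp_rot: [3.139, 0.0, 1.39]
contact_force: [-0.3, -3.1, 6.5]
grip_width: 45.2
```

```bash
python3 -m handwheel '[{"claw":42,"dx":0.7,"dy":0,"dz":0,"rx":0,"ry":0,"rz":0},{"claw":42,"dx":0.7,"dy":0,"dz":0,"rx":0,"ry":0,"rz":0},{"claw":42,"dx":0,"dy":0,"dz":0,"rx":0,"ry":0,"rz":0}]'; python3 -m handwheel '[{"claw":42,"dx":0.7,"dy":0,"dz":0,"rx":0,"ry":0,"rz":0},{"claw":42,"dx":0.7,"dy":0,"dz":0,"rx":0,"ry":0,"rz":0},{"claw":42,"dx":0,"dy":0,"dz":0,"rx":0,"ry":0,"rz":0}]'
```

```text
time: 15.85
tool_pos: [583.4, 198.4, 76.0]
tcp_rot: [3.139, 0.0, 1.39]
contact_force: [0.1, -1.9, 7.1]
grip_width: 45.1
time: 16.15
tool_pos: [583.6, 199.1, 76.0]
tcp_rot: [3.139, 0.002, 1.39]
contact_force: [-1.2, -5.4, 8.0]
grip_width: 45.2
```

The green jar has met the cheek (5 N). I'll release, rise and move above the blue one.

```bash
python3 -m handwheel '[{"claw":65,"dx":0,"dy":0,"dz":0,"rx":0,"ry":0,"rz":0},{"claw":65,"dx":0,"dy":0,"dz":0,"rx":0,"ry":0,"rz":0},{"claw":65,"dx":0,"dy":0,"dz":0,"rx":0,"ry":0,"rz":0},{"claw":80,"dx":0,"dy":0,"dz":-10,"rx":0,"ry":0,"rz":0},{"claw":91,"dx":0,"dy":0,"dz":-25,"rx":0,"ry":0,"rz":0},{"claw":91,"dx":0,"dy":0,"dz":-30,"rx":0,"ry":0,"rz":0},{"claw":91,"dx":-20,"dy":0,"dz":-20,"rx":0,"ry":0,"rz":0},{"claw":91,"dx":-30,"dy":0,"dz":0,"rx":0,"ry":0,"rz":0},{"claw":91,"dx":-30,"dy":0,"dz":0,"rx":0,"ry":0,"rz":0},{"claw":91,"dx":0,"dy":0,"dz":0,"rx":0,"ry":0,"rz":0}]'; python3 -m handwheel '[{"claw":91,"dx":0,"dy":0,"dz":0,"rx":0,"ry":0,"rz":0}]'; python3 - <<'E'
from h import *
import pickle
w=wrist("pics/w5.png");pickle.dump(w,open("w5.pkl","wb"));p,M,o=state();print(p,o['tcp_rot'])
for k,v in lids(w,"pics/w5.png",roi=(170,0,340,230)).items():print(k,v,np.round(M.T[:2,:2]@(v[0]-p[:2]),1))
E
```

```text
time: 17.15
tool_pos: [568.0, 118.8, 160.5]
tcp_rot: [3.141, 0.001, 1.387]
contact_force: [-0.0, -0.1, -0.4]
grip_width: 91.1
time: 17.25
tool_pos: [568.6, 121.4, 160.2]
tcp_rot: [3.141, -0.001, 1.388]
contact_force: [0.1, -0.5, -0.1]
grip_width: 91.4
[568.59452265 122.02198903 160.03309956] [ 3.14100047e+00 -5.54528529e-04  1.38947299e+00]
green (array([578.6, 173.7]), 43.2, [54, 111, 63, 62]) [52.6  0.5]
blue (array([569.6, 130.8]), 43.1, [55, 173, 59, 57]) [ 8.8 -0.6]
red (array([579.1, 108.6]), 3.4, [98, 226, 8, 4]) [-11.3  12.8]
```

View pics/w5.png

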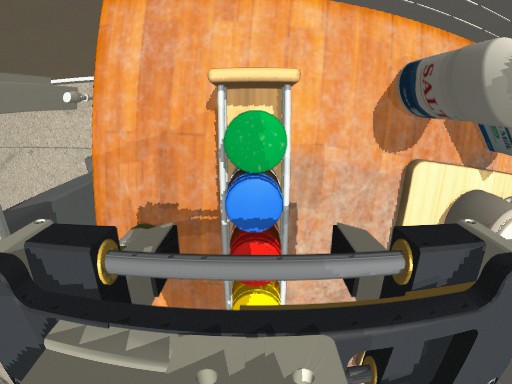

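Unexpected: the picture shows green at (255,141), still well away from the left cheek at (254,76), and blue at (254,201) right against it. I'll check the numbers and the side view before going on.

```bash
python3 - <<'E'
from h import *
from plant import bot
import pickle
w=pickle.load(open("w5.pkl","rb"))
for uv in((254,69),(254,83)):print("cheek",wcast(w,uv,82))
print("green left edge",wcast(w,(255,111),112))
c=bot.capture("side")["frame"][:,:,::-1];t=bot.capture("top")["frame"][:,:,::-1]
cv2.imwrite("pics/m3.png",np.hstack([cv2.resize(c[110:200,170:240],(467,600),interpolation=2),cv2.resize(t[180:225,105:130],(333,600),interpolation=2)]))
E
```

```text
cheek [587.89937834 228.16845846  82.        ]
cheek [585.84267582 217.05480773  82.        ]
green left edge [582.42460792 194.64679777 112.        ]
```

View pics/m3.png

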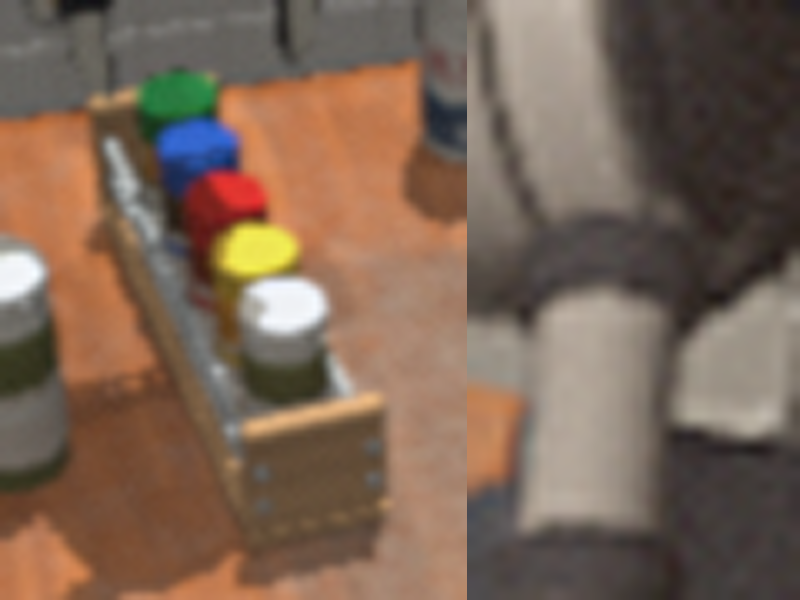

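The spacing shows green never moved. It pivoted between the pads (hence the upward force) and settled back upright on release. Remedy: grip lower, so more of the pads are in contact. Take the weight off with under 1 mm of relief, and move the jars one at a time.

```bash
python3 -m handwheel '[{"claw":65,"dx":26,"dy":0,"dz":0,"rx":0,"ry":0,"rz":0},{"claw":65,"dx":26.5,"dy":0.5,"dz":10,"rx":0,"ry":0,"rz":0},{"claw":65,"dx":0,"dy":0,"dz":14,"rx":0,"ry":0,"rz":0},{"claw":65,"dx":0,"dy":0,"dz":20,"rx":0,"ry":0,"rz":0},{"claw":65,"dx":0,"dy":0,"dz":20,"rx":0,"ry":0,"rz":0},{"claw":65,"dx":0,"dy":0,"dz":20,"rx":0,"ry":0,"rz":0},{"claw":65,"dx":0,"dy":0,"dz":8,"rx":0,"ry":0,"rz":0},{"claw":65,"dx":0,"dy":0,"dz":0,"rx":0,"ry":0,"rz":0},{"claw":65,"dx":0,"dy":0,"dz":0,"rx":0,"ry":0,"rz":0}]'; python3 -c "
from h import *
p,M,o=state();print(p,o['tcp_rot'],o['contact_force'])"; python3 -m handwheel '[{"claw":42,"dx":0,"dy":0,"dz":0,"rx":0,"ry":0,"rz":0},{"claw":42,"dx":0,"dy":0,"dz":0,"rx":0,"ry":0,"rz":0},{"claw":42,"dx":0,"dy":0,"dz":0,"rx":0,"ry":0,"rz":0},{"claw":42,"dx":0,"dy":0,"dz":0,"rx":0,"ry":0,"rz":0}]'; python3 -m handwheel '[{"claw":42,"dx":0,"dy":0,"dz":-0.4,"rx":0,"ry":0,"rz":0},{"claw":42,"dx":0,"dy":0,"dz":-0.3,"rx":0,"ry":0,"rz":0}]';
```

```text
time: 18.3
tool_pos: [578.8, 173.6, 68.2]
tcp_rot: [3.141, -0.0, 1.39]
contact_force: [-0.3, 0.2, -0.9]
grip_width: 65.1
[578.76754676 173.58788953  68.21397722] [ 3.14060969e+00 -2.98127925e-04  1.39030426e+00] [-0.31910087  0.20927849 -0.85702783]
time: 18.7
tool_pos: [578.6, 173.2, 68.3]
tcp_rot: [3.141, -0.0, 1.39]
contact_force: [-0.8, 0.4, 3.3]
grip_width: 45.2
time: 18.9
tool_pos: [578.4, 173.1, 68.3]
tcp_rot: [3.141, 0.0, 1.39]
contact_force: [0.7, 0.0, -0.2]
grip_width: 45.2
```

```bash
python3 -m handwheel '[{"claw":42,"dx":2,"dy":0,"dz":-0.2,"rx":0,"ry":0,"rz":0},{"claw":42,"dx":3,"dy":0,"dz":0,"rx":0,"ry":0,"rz":0},{"claw":42,"dx":0,"dy":0,"dz":0,"rx":0,"ry":0,"rz":0}]'; python3 -m handwheel '[{"claw":42,"dx":3,"dy":0,"dz":0,"rx":0,"ry":0,"rz":0},{"claw":42,"dx":4,"dy":0,"dz":0,"rx":0,"ry":0,"rz":0},{"claw":42,"dx":3,"dy":0,"dz":0,"rx":0,"ry":0,"rz":0},{"claw":42,"dx":0,"dy":0,"dz":0,"rx":0,"ry":0,"rz":0}]'
```

```text
time: 19.2
tool_pos: [579.3, 178.1, 68.8]
tcp_rot: [3.141, 0.0, 1.39]
contact_force: [-0.4, -0.2, -1.9]
grip_width: 45.5
time: 19.6
tool_pos: [581.4, 187.6, 70.1]
tcp_rot: [3.14, 0.001, 1.39]
contact_force: [-2.1, -4.2, 12.5]
grip_width: 45.2
```

Resistance appears again after about 10 mm. Something blocks the foot, or the jar is pivoting. I'll look close.

```bash
python3 - <<'E'
from h import *
from plant import bot
w=wrist("pics/w6.png");a=cv2.imread("pics/w5.png");b=cv2.imread("pics/w6.png");c=bot.capture("side")["frame"][:,:,::-1]
print(bot.get_obs()["moment"])
r=lambda x:cv2.resize(x,(266,500),interpolation=2)
cv2.imwrite("pics/m4.png",np.hstack([r(a[60:240,205:301]),cv2.resize(b[40:340,150:350],(334,500),interpolation=2),cv2.resize(c[110:170,175:199],(200,500),interpolation=2)]))
E
```

```text
[-0.95931855  0.53372949  0.00555468]
```

View pics/m4.png

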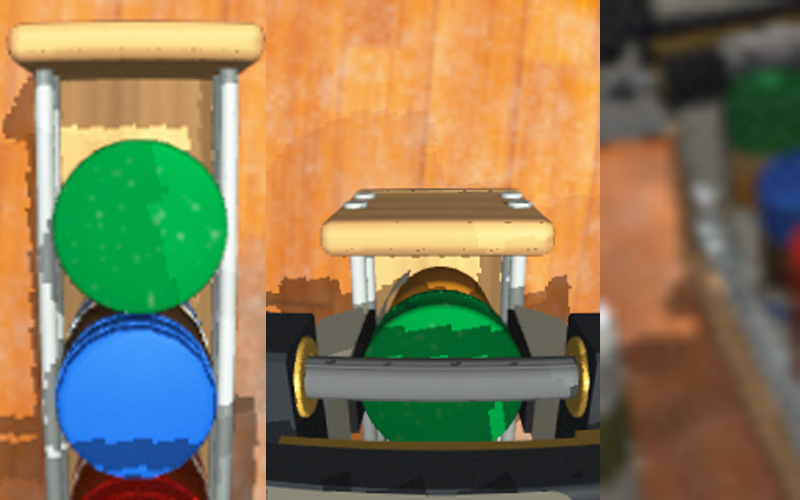

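Middle panel: green is held, with its foot seen toward the cheek. There is no obstacle on the floor. The numbers (tool pushed up 1.3 mm, 12 N) fit the jar tipping about its left foot edge, because friction holds the foot while there is any downforce. I'll let it settle, re-grip, and glide it with the foot's load just taken (about 1 mm).

```bash
python3 -m handwheel '[{"claw":42,"dx":-4,"dy":0,"dz":0,"rx":0,"ry":0,"rz":0},{"claw":42,"dx":-4,"dy":0,"dz":0,"rx":0,"ry":0,"rz":0},{"claw":42,"dx":-4,"dy":0,"dz":0,"rx":0,"ry":0,"rz":0},{"claw":42,"dx":0,"dy":0,"dz":0,"rx":0,"ry":0,"rz":0}]'; python3 -m handwheel '[{"claw":56,"dx":0,"dy":0,"dz":0,"rx":0,"ry":0,"rz":0},{"claw":56,"dx":0,"dy":0,"dz":0,"rx":0,"ry":0,"rz":0},{"claw":56,"dx":0,"dy":0,"dz":0,"rx":0,"ry":0,"rz":0}]';python3 -m handwheel '[{"claw":42,"dx":0,"dy":0,"dz":0,"rx":0,"ry":0,"rz":0},{"claw":42,"dx":0,"dy":0,"dz":0,"rx":0,"ry":0,"rz":0},{"claw":42,"dx":0,"dy":0,"dz":0,"rx":0,"ry":0,"rz":0}]';python3 -m handwheel '[{"claw":42,"dx":0,"dy":0,"dz":-0.7,"rx":0,"ry":0,"rz":0},{"claw":42,"dx":0,"dy":0,"dz":-0.7,"rx":0,"ry":0,"rz":0},{"claw":42,"dx":0,"dy":0,"dz":0,"rx":0,"ry":0,"rz":0}]'
```

```text
time: 20.1
tool_pos: [578.9, 175.9, 68.5]
tcp_rot: [3.141, -0.0, 1.389]
contact_force: [-0.1, 2.2, 4.5]
grip_width: 45.2
time: 20.4
tool_pos: [578.4, 176.0, 68.0]
tcp_rot: [-3.141, 0.001, 1.39]
contact_force: [-0.0, 0.4, 0.0]
grip_width: 56.2
time: 20.7
tool_pos: [578.6, 176.1, 68.2]
tcp_rot: [-3.141, 0.0, 1.39]
contact_force: [-0.2, -0.1, -1.0]
grip_width: 45.2
time: 21.0
tool_pos: [578.8, 176.1, 69.9]
tcp_rot: [3.142, 0.0, 1.39]
contact_force: [-0.2, 0.0, -2.0]
grip_width: 45.3
```

```bash
python3 -m handwheel '[{"claw":42,"dx":2,"dy":0,"dz":0,"rx":0,"ry":0,"rz":0},{"claw":42,"dx":3,"dy":0,"dz":0,"rx":0,"ry":0,"rz":0},{"claw":42,"dx":3,"dy":0,"dz":0,"rx":0,"ry":0,"rz":0},{"claw":42,"dx":0,"dy":0,"dz":0,"rx":0,"ry":0,"rz":0}]';python3 -m handwheel '[{"claw":42,"dx":3,"dy":0,"dz":0,"rx":0,"ry":0,"rz":0},{"claw":42,"dx":3,"dy":0,"dz":0,"rx":0,"ry":0,"rz":0},{"claw":42,"dx":0,"dy":0,"dz":0,"rx":0,"ry":0,"rz":0}]'
```

```text
time: 21.4
tool_pos: [580.3, 184.5, 69.8]
tcp_rot: [3.142, -0.0, 1.39]
contact_force: [1.1, -0.2, -2.3]
grip_width: 44.9
time: 21.7
tool_pos: [581.4, 190.3, 69.9]
tcp_rot: [3.141, -0.0, 1.39]
contact_force: [0.0, 0.1, -1.9]
grip_width: 45.3
```

Gliding freely. Now small steps to the cheek.

```bash
python3 -m handwheel '[{"claw":42,"dx":1.5,"dy":0,"dz":0,"rx":0,"ry":0,"rz":0},{"claw":42,"dx":1.5,"dy":0,"dz":0,"rx":0,"ry":0,"rz":0},{"claw":42,"dx":0,"dy":0,"dz":0,"rx":0,"ry":0,"rz":0}]';python3 -m handwheel '[{"claw":42,"dx":1,"dy":0,"dz":0,"rx":0,"ry":0,"rz":0},{"claw":42,"dx":0,"dy":0,"dz":0,"rx":0,"ry":0,"rz":0}]'; python3 -m handwheel '[{"claw":42,"dx":1,"dy":0,"dz":0,"rx":0,"ry":0,"rz":0},{"claw":42,"dx":0,"dy":0,"dz":0,"rx":0,"ry":0,"rz":0}]'
```

```text
time: 22.0
tool_pos: [581.9, 192.9, 69.9]
tcp_rot: [3.141, -0.0, 1.39]
contact_force: [-0.2, 0.8, -1.8]
grip_width: 45.4
time: 22.2
tool_pos: [582.1, 193.8, 69.9]
tcp_rot: [3.142, 0.0, 1.39]
contact_force: [0.7, 0.2, -0.9]
grip_width: 45.2
time: 22.4
tool_pos: [582.2, 194.8, 69.9]
tcp_rot: [3.142, 0.0, 1.39]
contact_force: [0.2, 0.5, -1.5]
grip_width: 45.4
```

```bash
python3 -m handwheel '[{"claw":42,"dx":1,"dy":0,"dz":0,"rx":0,"ry":0,"rz":0},{"claw":42,"dx":0,"dy":0,"dz":0,"rx":0,"ry":0,"rz":0}]'; python3 -m handwheel '[{"claw":42,"dx":0.7,"dy":0,"dz":0,"rx":0,"ry":0,"rz":0},{"claw":42,"dx":0,"dy":0,"dz":0,"rx":0,"ry":0,"rz":0}]'; python3 -m handwheel '[{"claw":42,"dx":0.7,"dy":0,"dz":0,"rx":0,"ry":0,"rz":0},{"claw":42,"dx":0,"dy":0,"dz":0,"rx":0,"ry":0,"rz":0}]'
```

```text
time: 22.6
tool_pos: [582.4, 195.8, 69.9]
tcp_rot: [3.142, 0.0, 1.39]
contact_force: [-1.0, -0.5, -0.9]
grip_width: 45.4
time: 22.8
tool_pos: [582.5, 196.5, 69.8]
tcp_rot: [-3.142, 0.0, 1.39]
contact_force: [0.2, 0.1, -0.8]
grip_width: 45.4
time: 23.0
tool_pos: [582.7, 197.2, 69.9]
tcp_rot: [3.142, 0.0, 1.39]
contact_force: [-1.0, -0.8, -1.0]
grip_width: 44.9
```

```bash
python3 -m handwheel '[{"claw":42,"dx":1,"dy":0,"dz":0,"rx":0,"ry":0,"rz":0},{"claw":42,"dx":0,"dy":0,"dz":0,"rx":0,"ry":0,"rz":0}]';  python3 -m handwheel '[{"claw":42,"dx":0.7,"dy":0,"dz":0,"rx":0,"ry":0,"rz":0},{"claw":42,"dx":0,"dy":0,"dz":0,"rx":0,"ry":0,"rz":0}]'
```

```text
time: 23.2
tool_pos: [582.9, 198.2, 69.8]
tcp_rot: [3.142, 0.0, 1.39]
contact_force: [-0.4, -0.0, -0.7]
grip_width: 45.4
time: 23.4
tool_pos: [583.0, 198.8, 69.8]
tcp_rot: [3.142, 0.0, 1.39]
contact_force: [-1.2, 0.6, -1.5]
grip_width: 45.1
```

```bash
python3 -m handwheel '[{"claw":42,"dx":0,"dy":0,"dz":1.3,"rx":0,"ry":0,"rz":0},{"claw":42,"dx":0,"dy":0,"dz":0,"rx":0,"ry":0,"rz":0},{"claw":60,"dx":0,"dy":0,"dz":0,"rx":0,"ry":0,"rz":0},{"claw":65,"dx":0,"dy":0,"dz":0,"rx":0,"ry":0,"rz":0},{"claw":65,"dx":0,"dy":0,"dz":0,"rx":0,"ry":0,"rz":0},{"claw":65,"dx":0,"dy":0,"dz":-20,"rx":0,"ry":0,"rz":0},{"claw":65,"dx":0,"dy":0,"dz":-35,"rx":0,"ry":0,"rz":0},{"claw":65,"dx":-10,"dy":0,"dz":-40,"rx":0,"ry":0,"rz":0},{"claw":65,"dx":-40,"dy":0,"dz":-40,"rx":0,"ry":0,"rz":0},{"claw":65,"dx":-45,"dy":0,"dz":-30,"rx":0,"ry":0,"rz":0}]';  python3 -m handwheel '[{"claw":65,"dx":-45,"dy":0,"dz":0,"rx":0,"ry":0,"rz":0},{"claw":65,"dx":-45,"dy":0,"dz":0,"rx":0,"ry":0,"rz":0},{"claw":65,"dx":0,"dy":0,"dz":0,"rx":0,"ry":0,"rz":0},{"claw":65,"dx":0,"dy":0,"dz":0,"rx":0,"ry":0,"rz":0}]'; cat >>h.py <<'E'
def row(fn):
    import pickle
    w=wrist(fn);pickle.dump(w,open(fn[5:-4]+".pkl","wb"));p,M,o=state();print(o["time"],p,o['tcp_rot'])
    for k,v in lids(w,fn).items():print(k,v,np.round(M.T[:2,:2]@(v[0]-p[:2]),1))
    im=cv2.imread(fn)[:,225:300];h=cv2.cvtColor(im,cv2.COLOR_BGR2HSV).astype(int);m=((h[...,1]<45)&(h[...,2]>150)).astype(np.uint8);m[:185]=0;m[245:]=0;m[:,:12]=0;m[:,52:]=0;k,_,st,ce=cv2.connectedComponentsWithStats(m);i=1+st[1:,4].argmax();print("white",ce[i]+[225,0],st[i]+[225,0,0,0,0],np.round(M.T@(wcast(w,ce[i]+[225,0],112)-p),1))
    return w
E
python3 -c "
from h import *
row('pics/w7.png')"
```

```text
time: 24.4
tool_pos: [567.6, 113.4, 229.1]
tcp_rot: [3.139, -0.001, 1.392]
contact_force: [0.5, -0.5, 0.4]
grip_width: 64.9
time: 24.8
tool_pos: [551.1, 24.0, 227.0]
tcp_rot: [3.141, -0.0, 1.387]
contact_force: [0.4, 0.0, 0.1]
grip_width: 64.7
24.85 [551.22776383  24.97182389 226.82406883] [ 3.14129869e+00 -4.48070216e-04  1.38904977e+00]
green (array([581.6, 190.8]), 38.8, [5, 0, 48, 31]) [ 1.686e+02 -1.000e-01]
blue (array([569. , 126.7]), 42.1, [5, 57, 47, 47]) [103.3  -0.9]
red (array([561.4,  80.4]), 42.3, [6, 107, 47, 47]) [56.4 -0. ]
yellow (array([553.8,  34.1]), 43.4, [8, 157, 46, 47]) [9.4 0.9]
white [255.84519868 227.54470199] [ 237  207   40   38 1208] [-38.1   1.3 114.8]
```

Green has moved left to about y=195 (clipped at the image edge). White is next, at tool (-38,1).

```bash
python3 -m handwheel '[{"claw":65,"dx":-20,"dy":0.5,"dz":20,"rx":0,"ry":0,"rz":0},{"claw":65,"dx":-18,"dy":0.5,"dz":40,"rx":0,"ry":0,"rz":0},{"claw":65,"dx":0,"dy":0,"dz":35,"rx":0,"ry":0,"rz":0},{"claw":65,"dx":0,"dy":0,"dz":30,"rx":0,"ry":0,"rz":0},{"claw":65,"dx":0,"dy":0,"dz":20,"rx":0,"ry":0,"rz":0},{"claw":65,"dx":0,"dy":0,"dz":13,"rx":0,"ry":0,"rz":0},{"claw":65,"dx":0,"dy":0,"dz":0,"rx":0,"ry":0,"rz":0},{"claw":65,"dx":0,"dy":0,"dz":0,"rx":0,"ry":0,"rz":0}]';  python3 -m handwheel '[{"claw":42,"dx":0,"dy":0,"dz":0,"rx":0,"ry":0,"rz":0},{"claw":42,"dx":0,"dy":0,"dz":0,"rx":0,"ry":0,"rz":0},{"claw":42,"dx":0,"dy":0,"dz":0,"rx":0,"ry":0,"rz":0},{"claw":42,"dx":0,"dy":0,"dz":0,"rx":0,"ry":0,"rz":0}]';python3 -m handwheel '[{"claw":42,"dx":0,"dy":0,"dz":-0.7,"rx":0,"ry":0,"rz":0},{"claw":42,"dx":0,"dy":0,"dz":-0.7,"rx":0,"ry":0,"rz":0},{"claw":42,"dx":0,"dy":0,"dz":0,"rx":0,"ry":0,"rz":0}]'
```

```text
time: 25.65
tool_pos: [545.9, -12.2, 69.2]
tcp_rot: [3.141, 0.0, 1.391]
contact_force: [0.1, -0.3, -0.2]
grip_width: 65.2
time: 26.05
tool_pos: [545.6, -12.9, 69.4]
tcp_rot: [3.14, 0.0, 1.39]
contact_force: [-0.8, -0.7, 4.3]
grip_width: 44.7
time: 26.35
tool_pos: [545.1, -12.9, 69.9]
tcp_rot: [-3.141, 0.0, 1.39]
contact_force: [1.1, 0.5, -1.8]
grip_width: 44.9
```

```bash
python3 -m handwheel '[{"claw":42,"dx":0,"dy":0,"dz":-0.6,"rx":0,"ry":0,"rz":0},{"claw":42,"dx":-3,"dy":0,"dz":0,"rx":0,"ry":0,"rz":0},{"claw":42,"dx":-5,"dy":0,"dz":0,"rx":0,"ry":0,"rz":0},{"claw":42,"dx":-5,"dy":0,"dz":0,"rx":0,"ry":0,"rz":0},{"claw":42,"dx":-5,"dy":0,"dz":0,"rx":0,"ry":0,"rz":0},{"claw":42,"dx":-2,"dy":0,"dz":0,"rx":0,"ry":0,"rz":0},{"claw":42,"dx":0,"dy":0,"dz":0,"rx":0,"ry":0,"rz":0}]';python3 -m handwheel '[{"claw":42,"dx":-1.5,"dy":0,"dz":0,"rx":0,"ry":0,"rz":0},{"claw":42,"dx":0,"dy":0,"dz":0,"rx":0,"ry":0,"rz":0}]';python3 -m handwheel '[{"claw":42,"dx":-1,"dy":0,"dz":0,"rx":0,"ry":0,"rz":0},{"claw":42,"dx":0,"dy":0,"dz":0,"rx":0,"ry":0,"rz":0}]'
```

```text
time: 27.05
tool_pos: [541.6, -33.0, 70.7]
tcp_rot: [-3.142, 0.0, 1.389]
contact_force: [-0.4, 0.4, -1.9]
grip_width: 44.6
time: 27.25
tool_pos: [541.4, -33.9, 70.7]
tcp_rot: [3.142, -0.0, 1.39]
contact_force: [0.5, 0.7, -1.1]
grip_width: 44.9
time: 27.45
tool_pos: [541.4, -34.0, 70.7]
tcp_rot: [3.141, -0.001, 1.39]
contact_force: [0.8, 5.1, -0.9]
grip_width: 44.8
```

White is against the right cheek (5 N). Yellow is next, 69 mm to the left.

```bash
python3 -m handwheel '[{"claw":42,"dx":0.7,"dy":0,"dz":1.5,"rx":0,"ry":0,"rz":0},{"claw":42,"dx":0,"dy":0,"dz":0.5,"rx":0,"ry":0,"rz":0},{"claw":60,"dx":0,"dy":0,"dz":0,"rx":0,"ry":0,"rz":0},{"claw":65,"dx":0,"dy":0,"dz":0,"rx":0,"ry":0,"rz":0},{"claw":65,"dx":0,"dy":0,"dz":-10,"rx":0,"ry":0,"rz":0},{"claw":65,"dx":0,"dy":0,"dz":-25,"rx":0,"ry":0,"rz":0},{"claw":65,"dx":0,"dy":0,"dz":-30,"rx":0,"ry":0,"rz":0},{"claw":65,"dx":23,"dy":0,"dz":0,"rx":0,"ry":0,"rz":0},{"claw":65,"dx":30,"dy":0,"dz":0,"rx":0,"ry":0,"rz":0},{"claw":65,"dx":15,"dy":0,"dz":0,"rx":0,"ry":0,"rz":0}]';  python3 -m handwheel '[{"claw":65,"dx":0,"dy":0,"dz":10,"rx":0,"ry":0,"rz":0},{"claw":65,"dx":0,"dy":0,"dz":25,"rx":0,"ry":0,"rz":0},{"claw":65,"dx":0,"dy":0,"dz":20,"rx":0,"ry":0,"rz":0},{"claw":65,"dx":0,"dy":0,"dz":9,"rx":0,"ry":0,"rz":0},{"claw":65,"dx":0,"dy":0,"dz":0,"rx":0,"ry":0,"rz":0},{"claw":42,"dx":0,"dy":0,"dz":0,"rx":0,"ry":0,"rz":0},{"claw":42,"dx":0,"dy":0,"dz":0,"rx":0,"ry":0,"rz":0},{"claw":42,"dx":0,"dy":0,"dz":0,"rx":0,"ry":0,"rz":0},{"claw":42,"dx":0,"dy":0,"dz":0,"rx":0,"ry":0,"rz":0}]';python3 -m handwheel '[{"claw":42,"dx":0,"dy":0,"dz":-0.7,"rx":0,"ry":0,"rz":0},{"claw":42,"dx":0,"dy":0,"dz":-0.7,"rx":0,"ry":0,"rz":0},{"claw":42,"dx":0,"dy":0,"dz":-0.6,"rx":0,"ry":0,"rz":0},{"claw":42,"dx":0,"dy":0,"dz":0,"rx":0,"ry":0,"rz":0}]'
```

```text
time: 28.45
tool_pos: [553.9, 34.0, 134.5]
tcp_rot: [3.14, -0.0, 1.391]
contact_force: [0.9, -0.2, -0.6]
grip_width: 64.9
time: 29.35
tool_pos: [554.1, 32.5, 70.5]
tcp_rot: [3.14, -0.0, 1.39]
contact_force: [-1.4, -0.3, 3.5]
grip_width: 44.9
time: 29.75
tool_pos: [553.5, 32.6, 71.6]
tcp_rot: [-3.142, 0.0, 1.39]
contact_force: [-0.4, 0.4, -1.4]
grip_width: 44.8
```

```bash
python3 -m handwheel '[{"claw":42,"dx":-3,"dy":0,"dz":-0.2,"rx":0,"ry":0,"rz":0},{"claw":42,"dx":-5,"dy":0,"dz":0,"rx":0,"ry":0,"rz":0},{"claw":42,"dx":-5,"dy":0,"dz":0,"rx":0,"ry":0,"rz":0},{"claw":42,"dx":-5,"dy":0,"dz":0,"rx":0,"ry":0,"rz":0},{"claw":42,"dx":-2,"dy":0,"dz":0,"rx":0,"ry":0,"rz":0},{"claw":42,"dx":0,"dy":0,"dz":0,"rx":0,"ry":0,"rz":0}]';python3 -m handwheel '[{"claw":42,"dx":-1.5,"dy":0,"dz":0,"rx":0,"ry":0,"rz":0},{"claw":42,"dx":0,"dy":0,"dz":0,"rx":0,"ry":0,"rz":0}]';python3 -m handwheel '[{"claw":42,"dx":-1,"dy":0,"dz":0,"rx":0,"ry":0,"rz":0},{"claw":42,"dx":0,"dy":0,"dz":0,"rx":0,"ry":0,"rz":0}]'
```

```text
time: 30.35
tool_pos: [549.9, 12.5, 71.9]
tcp_rot: [3.142, 0.0, 1.389]
contact_force: [-0.2, -0.4, -1.0]
grip_width: 44.4
time: 30.55
tool_pos: [549.7, 11.4, 71.9]
tcp_rot: [3.142, 0.0, 1.39]
contact_force: [-0.2, -0.4, -0.7]
grip_width: 45.0
time: 30.75
tool_pos: [549.5, 10.5, 71.9]
tcp_rot: [3.142, 0.0, 1.39]
contact_force: [0.0, -0.2, -0.3]
grip_width: 44.8
```

```bash
python3 -m handwheel '[{"claw":42,"dx":-0.8,"dy":0,"dz":0,"rx":0,"ry":0,"rz":0},{"claw":42,"dx":0,"dy":0,"dz":0,"rx":0,"ry":0,"rz":0}]';python3 -m handwheel '[{"claw":42,"dx":-0.8,"dy":0,"dz":0,"rx":0,"ry":0,"rz":0},{"claw":42,"dx":0,"dy":0,"dz":0,"rx":0,"ry":0,"rz":0}]'
```

```text
time: 30.95
tool_pos: [549.4, 9.7, 71.9]
tcp_rot: [3.142, 0.0, 1.39]
contact_force: [-0.1, 0.6, -0.8]
grip_width: 44.9
time: 31.15
tool_pos: [549.5, 9.4, 72.0]
tcp_rot: [3.141, -0.001, 1.39]
contact_force: [1.1, 3.6, -0.2]
grip_width: 45.0
```

```bash
python3 -m handwheel '[{"claw":42,"dx":0.5,"dy":0,"dz":1.5,"rx":0,"ry":0,"rz":0},{"claw":42,"dx":0,"dy":0,"dz":0.5,"rx":0,"ry":0,"rz":0},{"claw":60,"dx":0,"dy":0,"dz":0,"rx":0,"ry":0,"rz":0},{"claw":65,"dx":0,"dy":0,"dz":0,"rx":0,"ry":0,"rz":0},{"claw":65,"dx":0,"dy":0,"dz":-10,"rx":0,"ry":0,"rz":0},{"claw":65,"dx":0,"dy":0,"dz":-25,"rx":0,"ry":0,"rz":0},{"claw":65,"dx":0,"dy":0,"dz":-30,"rx":0,"ry":0,"rz":0},{"claw":65,"dx":23,"dy":0,"dz":0,"rx":0,"ry":0,"rz":0},{"claw":65,"dx":30,"dy":0,"dz":0,"rx":0,"ry":0,"rz":0},{"claw":65,"dx":17,"dy":0,"dz":0,"rx":0,"ry":0,"rz":0}]';  python3 -m handwheel '[{"claw":65,"dx":0,"dy":0,"dz":10,"rx":0,"ry":0,"rz":0},{"claw":65,"dx":0,"dy":0,"dz":25,"rx":0,"ry":0,"rz":0},{"claw":65,"dx":0,"dy":0,"dz":20,"rx":0,"ry":0,"rz":0},{"claw":65,"dx":0,"dy":0,"dz":11,"rx":0,"ry":0,"rz":0},{"claw":65,"dx":0,"dy":0,"dz":0,"rx":0,"ry":0,"rz":0},{"claw":42,"dx":0,"dy":0,"dz":0,"rx":0,"ry":0,"rz":0},{"claw":42,"dx":0,"dy":0,"dz":0,"rx":0,"ry":0,"rz":0},{"claw":42,"dx":0,"dy":0,"dz":0,"rx":0,"ry":0,"rz":0},{"claw":42,"dx":0,"dy":0,"dz":0,"rx":0,"ry":0,"rz":0}]';python3 -m handwheel '[{"claw":42,"dx":0,"dy":0,"dz":-0.7,"rx":0,"ry":0,"rz":0},{"claw":42,"dx":0,"dy":0,"dz":-0.7,"rx":0,"ry":0,"rz":0},{"claw":42,"dx":0,"dy":0,"dz":-0.6,"rx":0,"ry":0,"rz":0},{"claw":42,"dx":0,"dy":0,"dz":0,"rx":0,"ry":0,"rz":0}]'
```

```text
time: 32.15
tool_pos: [562.3, 79.6, 135.7]
tcp_rot: [3.14, -0.0, 1.39]
contact_force: [0.6, 0.1, -0.3]
grip_width: 64.9
time: 33.05
tool_pos: [562.3, 78.3, 69.8]
tcp_rot: [3.14, -0.0, 1.39]
contact_force: [-1.5, 0.2, 3.6]
grip_width: 44.7
time: 33.45
tool_pos: [561.9, 78.3, 70.8]
tcp_rot: [-3.141, 0.0, 1.39]
contact_force: [0.3, 0.1, -2.2]
grip_width: 44.9
```

```bash
python3 -m handwheel '[{"claw":42,"dx":-3,"dy":0,"dz":-0.2,"rx":0,"ry":0,"rz":0},{"claw":42,"dx":-5,"dy":0,"dz":0,"rx":0,"ry":0,"rz":0},{"claw":42,"dx":-6,"dy":0,"dz":0,"rx":0,"ry":0,"rz":0},{"claw":42,"dx":-5,"dy":0,"dz":0,"rx":0,"ry":0,"rz":0},{"claw":42,"dx":-2,"dy":0,"dz":0,"rx":0,"ry":0,"rz":0},{"claw":42,"dx":0,"dy":0,"dz":0,"rx":0,"ry":0,"rz":0}]';python3 -m handwheel '[{"claw":42,"dx":-1.2,"dy":0,"dz":0,"rx":0,"ry":0,"rz":0},{"claw":42,"dx":0,"dy":0,"dz":0,"rx":0,"ry":0,"rz":0}]';python3 -m handwheel '[{"claw":42,"dx":-1,"dy":0,"dz":0,"rx":0,"ry":0,"rz":0},{"claw":42,"dx":0,"dy":0,"dz":0,"rx":0,"ry":0,"rz":0}]'
```

```text
time: 34.05
tool_pos: [558.1, 57.1, 71.1]
tcp_rot: [3.142, 0.0, 1.389]
contact_force: [0.2, 1.2, -0.3]
grip_width: 45.0
time: 34.25
tool_pos: [557.9, 56.4, 71.1]
tcp_rot: [3.142, 0.0, 1.39]
contact_force: [0.0, 0.2, -1.2]
grip_width: 44.5
time: 34.45
tool_pos: [557.7, 55.4, 71.1]
tcp_rot: [3.142, 0.0, 1.39]
contact_force: [0.8, 0.4, -2.0]
grip_width: 45.0
```

```bash
python3 -m handwheel '[{"claw":42,"dx":-0.8,"dy":0,"dz":0,"rx":0,"ry":0,"rz":0},{"claw":42,"dx":0,"dy":0,"dz":0,"rx":0,"ry":0,"rz":0}]';python3 -m handwheel '[{"claw":42,"dx":-0.8,"dy":0,"dz":0,"rx":0,"ry":0,"rz":0},{"claw":42,"dx":0,"dy":0,"dz":0,"rx":0,"ry":0,"rz":0}]'
```

```text
time: 34.65
tool_pos: [557.6, 54.6, 71.1]
tcp_rot: [3.142, 0.0, 1.39]
contact_force: [-0.4, -0.7, -1.5]
grip_width: 44.9
time: 34.85
tool_pos: [557.4, 53.8, 71.1]
tcp_rot: [3.142, 0.0, 1.39]
contact_force: [0.7, 0.7, -2.4]
grip_width: 44.8
```

```bash
python3 -m handwheel '[{"claw":42,"dx":-0.8,"dy":0,"dz":0,"rx":0,"ry":0,"rz":0},{"claw":42,"dx":0,"dy":0,"dz":0,"rx":0,"ry":0,"rz":0}]'
```

```text
time: 35.05
tool_pos: [557.3, 53.0, 71.1]
tcp_rot: [3.142, 0.0, 1.39]
contact_force: [-0.8, 0.2, -1.6]
grip_width: 45.2
```

Geometrically it must be touching now, so I'll release red. Blue is next.

```bash
python3 -m handwheel '[{"claw":42,"dx":0.8,"dy":0,"dz":1.5,"rx":0,"ry":0,"rz":0},{"claw":42,"dx":0,"dy":0,"dz":0.5,"rx":0,"ry":0,"rz":0},{"claw":60,"dx":0,"dy":0,"dz":0,"rx":0,"ry":0,"rz":0},{"claw":65,"dx":0,"dy":0,"dz":0,"rx":0,"ry":0,"rz":0},{"claw":65,"dx":0,"dy":0,"dz":-10,"rx":0,"ry":0,"rz":0},{"claw":65,"dx":0,"dy":0,"dz":-25,"rx":0,"ry":0,"rz":0},{"claw":65,"dx":0,"dy":0,"dz":-30,"rx":0,"ry":0,"rz":0},{"claw":65,"dx":23,"dy":0,"dz":0,"rx":0,"ry":0,"rz":0},{"claw":65,"dx":30,"dy":0,"dz":0,"rx":0,"ry":0,"rz":0},{"claw":65,"dx":19,"dy":0,"dz":0,"rx":0,"ry":0,"rz":0}]';  python3 -m handwheel '[{"claw":65,"dx":0,"dy":0,"dz":10,"rx":0,"ry":0,"rz":0},{"claw":65,"dx":0,"dy":0,"dz":25,"rx":0,"ry":0,"rz":0},{"claw":65,"dx":0,"dy":0,"dz":20,"rx":0,"ry":0,"rz":0},{"claw":65,"dx":0,"dy":0,"dz":10,"rx":0,"ry":0,"rz":0},{"claw":65,"dx":0,"dy":0,"dz":0,"rx":0,"ry":0,"rz":0},{"claw":42,"dx":0,"dy":0,"dz":0,"rx":0,"ry":0,"rz":0},{"claw":42,"dx":0,"dy":0,"dz":0,"rx":0,"ry":0,"rz":0},{"claw":42,"dx":0,"dy":0,"dz":0,"rx":0,"ry":0,"rz":0},{"claw":42,"dx":0,"dy":0,"dz":0,"rx":0,"ry":0,"rz":0}]';python3 -m handwheel '[{"claw":42,"dx":0,"dy":0,"dz":-0.7,"rx":0,"ry":0,"rz":0},{"claw":42,"dx":0,"dy":0,"dz":-0.7,"rx":0,"ry":0,"rz":0},{"claw":42,"dx":0,"dy":0,"dz":-0.6,"rx":0,"ry":0,"rz":0},{"claw":42,"dx":0,"dy":0,"dz":0,"rx":0,"ry":0,"rz":0}]'
```

```text
time: 36.05
tool_pos: [570.9, 126.1, 135.2]
tcp_rot: [3.14, -0.001, 1.39]
contact_force: [-0.2, -1.2, 0.6]
grip_width: 65.3
time: 36.95
tool_pos: [570.8, 124.7, 70.0]
tcp_rot: [3.14, -0.0, 1.39]
contact_force: [-1.3, 0.8, 3.7]
grip_width: 45.1
time: 37.35
tool_pos: [570.4, 124.7, 71.0]
tcp_rot: [-3.141, 0.0, 1.39]
contact_force: [-0.7, -0.7, -1.8]
grip_width: 45.0
```

```bash
python3 -m handwheel '[{"claw":42,"dx":-3,"dy":0,"dz":-0.2,"rx":0,"ry":0,"rz":0},{"claw":42,"dx":-5,"dy":0,"dz":0,"rx":0,"ry":0,"rz":0},{"claw":42,"dx":-6,"dy":0,"dz":0,"rx":0,"ry":0,"rz":0},{"claw":42,"dx":-6,"dy":0,"dz":0,"rx":0,"ry":0,"rz":0},{"claw":42,"dx":-3,"dy":0,"dz":0,"rx":0,"ry":0,"rz":0},{"claw":42,"dx":0,"dy":0,"dz":0,"rx":0,"ry":0,"rz":0}]';python3 -m handwheel '[{"claw":42,"dx":-1,"dy":0,"dz":0,"rx":0,"ry":0,"rz":0},{"claw":42,"dx":0,"dy":0,"dz":0,"rx":0,"ry":0,"rz":0}]';python3 -m handwheel '[{"claw":42,"dx":-1,"dy":0,"dz":0,"rx":0,"ry":0,"rz":0},{"claw":42,"dx":0,"dy":0,"dz":0,"rx":0,"ry":0,"rz":0}]'
```

```text
time: 37.95
tool_pos: [566.2, 101.4, 71.3]
tcp_rot: [-3.142, 0.0, 1.389]
contact_force: [-1.0, 0.9, -1.9]
grip_width: 45.1
time: 38.15
tool_pos: [566.1, 101.1, 71.3]
tcp_rot: [3.142, 0.0, 1.39]
contact_force: [1.1, -0.3, -1.1]
grip_width: 44.9
time: 38.35
tool_pos: [565.9, 100.1, 71.2]
tcp_rot: [3.142, 0.0, 1.39]
contact_force: [0.3, 0.8, -1.4]
grip_width: 45.3
```

```bash
python3 -m handwheel '[{"claw":42,"dx":-0.8,"dy":0,"dz":0,"rx":0,"ry":0,"rz":0},{"claw":42,"dx":0.5,"dy":0,"dz":1.5,"rx":0,"ry":0,"rz":0},{"claw":42,"dx":0,"dy":0,"dz":0.5,"rx":0,"ry":0,"rz":0},{"claw":60,"dx":0,"dy":0,"dz":0,"rx":0,"ry":0,"rz":0},{"claw":65,"dx":0,"dy":0,"dz":0,"rx":0,"ry":0,"rz":0},{"claw":70,"dx":0,"dy":0,"dz":-10,"rx":0,"ry":0,"rz":0},{"claw":91,"dx":0,"dy":0,"dz":-30,"rx":0,"ry":0,"rz":0},{"claw":91,"dx":0,"dy":0,"dz":-45,"rx":0,"ry":0,"rz":0},{"claw":91,"dx":-10,"dy":0,"dz":-45,"rx":0,"ry":0,"rz":0},{"claw":91,"dx":-20,"dy":0,"dz":-10,"rx":0,"ry":0,"rz":0}]';  python3 -m handwheel '[{"claw":91,"dx":0,"dy":0,"dz":0,"rx":0,"ry":0,"rz":0},{"claw":91,"dx":0,"dy":0,"dz":0,"rx":0,"ry":0,"rz":0}]'; python3 -c "
from h import *
w=row('pics/w8.png')
"
```

```text
time: 39.35
tool_pos: [563.0, 71.0, 215.6]
tcp_rot: [3.131, -0.002, 1.392]
contact_force: [1.0, 0.3, -0.4]
grip_width: 90.2
time: 39.55
tool_pos: [560.2, 70.3, 209.3]
tcp_rot: [-3.141, -0.0, 1.389]
contact_force: [0.6, -0.4, 0.2]
grip_width: 90.7
39.6 [559.94204004  70.64046528 208.49806713] [-3.13995011e+00 -3.22689240e-06  1.38943225e+00]
green (array([582.1, 194.8]), 43.4, [3, 28, 52, 50]) [126.1  -0.6]
blue (array([564.5, 104.1]), 42.5, [3, 133, 50, 51]) [33.7 -1.6]
red (array([557.9,  60.6]), 46.1, [5, 180, 48, 53]) [-10.2  -0.2]
yellow (array([552.3,  26.7]), 25.3, [10, 232, 41, 13]) [-44.6   0.4]
white [272.5 187.5] [272 187   2   2   2] [ 7.8 16.4 96.5]
```

View pics/w8.png

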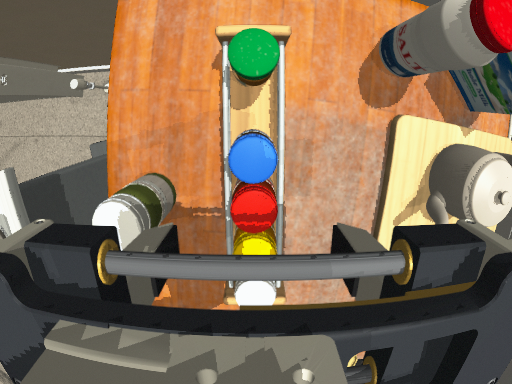

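The gap is open: green (254,54), blue (253,158), with green near the cheek (inner edge at v≈38). I'll check how much slack is left on the left.

```bash
python3 - <<'E'
from h import *
import pickle
w=pickle.load(open("w8.pkl","rb"));im=cv2.imread("pics/w8.png")
f=lambda uv,z:round(float((w["M"].T@(wcast(w,uv,z)-w["p"]))[0]),1)
print("cheek col 225/280 V:",[ (v,im[v,222].tolist(),im[v,287].tolist()) for v in range(22,44,2)])
for v in(24,26,36,38,40):print(v,"z82",f((253,v),82))
print("green far edge",f((254,28),112),"near",f((254,78),112),"blue far",f((253,132.5),112),"near",f((253,183.5),112))
w4=pickle.load(open("w7.pkl","rb"));print(w4["p"])
E
```

```text
cheek col 225/280 V: [(22, [73, 156, 243], [90, 148, 228]), (24, [78, 159, 242], [96, 151, 229]), (26, [131, 208, 245], [136, 214, 248]), (28, [146, 227, 250], [146, 227, 250]), (30, [142, 224, 250], [136, 216, 249]), (32, [133, 211, 247], [124, 198, 240]), (34, [95, 150, 194], [98, 155, 202]), (36, [50, 79, 103], [47, 74, 96]), (38, [38, 57, 74], [35, 58, 75]), (40, [34, 57, 73], [45, 79, 117]), (42, [73, 85, 90], [66, 124, 202])]
24 z82 161.5
26 z82 159.4
36 z82 149.1
38 z82 147.0
40 z82 145.0
green far edge 148.4 near 103.5 blue far 56.6 near 11.7
[551.10806104  23.95979687 226.98698559]
```

```bash
python3 -m handwheel '[{"claw":65,"dx":-20,"dy":0,"dz":-15,"rx":0,"ry":0,"rz":0},{"claw":65,"dx":-20,"dy":0,"dz":-15,"rx":0,"ry":0,"rz":0},{"claw":65,"dx":-10,"dy":0,"dz":0,"rx":0,"ry":0,"rz":0},{"claw":65,"dx":0,"dy":0,"dz":0,"rx":0,"ry":0,"rz":0},{"claw":65,"dx":0,"dy":0,"dz":0,"rx":0,"ry":0,"rz":0}]'; python3 - <<'E'
from h import *
w=row('pics/w9.png')
im=cv2.imread('pics/w9.png')
f=lambda uv,z:round(float((w["M"].T@(wcast(w,uv,z)-w["p"]))[0]),1)
h=cv2.cvtColor(im,cv2.COLOR_BGR2HSV).astype(int)
for c in(250,260):
    col=h[180:260,c];print(c,[(v+180,col[v].tolist()) for v in range(0,80,3)])
E
```

```text
time: 40.1
tool_pos: [551.0, 21.8, 237.9]
tcp_rot: [-3.139, -0.0, 1.39]
contact_force: [-0.6, -0.1, -0.2]
grip_width: 65.1
40.15 [551.07185095  21.93778649 237.97553723] [-3.13935166e+00 -1.88621991e-04  1.39015741e+00]
green (array([581.8, 191.6]), 39.7, [7, 0, 46, 32]) [172.4  -0.3]
blue (array([564.2, 102.5]), 41.4, [6, 83, 46, 44]) [81.6 -1.6]
red (array([556.9,  57.1]), 43.2, [7, 128, 45, 47]) [35.6 -0.6]
yellow (array([549.4,  12.2]), 43.7, [9, 176, 43, 45]) [-9.9  0.1]
white [255.68413174 235.55688623] [237 224  40  21 668] [-50.5   1.  126. ]
250 [(180, [25, 255, 166]), (183, [30, 255, 248]), (186, [30, 255, 248]), (189, [30, 255, 248]), (192, [30, 255, 248]), (195, [29, 255, 249]), (198, [29, 255, 249]), (201, [29, 255, 248]), (204, [29, 255, 249]), (207, [29, 255, 248]), (210, [29, 255, 248]), (213, [24, 255, 183]), (216, [24, 255, 182]), (219, [23, 181, 155]), (222, [30, 18, 125]), (225, [26, 23, 165]), (228, [28, 21, 184]), (231, [90, 2, 250]), (234, [90, 2, 250]), (237, [90, 2, 250]), (240, [75, 2, 250]), (243, [75, 2, 250]), (246, [100, 3, 251]), (249, [100, 3, 251]), (252, [100, 3, 251]), (255, [90, 7, 38]), (258, [90, 9, 86])]
260 [(180, [26, 255, 178]), (183, [30, 255, 248]), (186, [30, 255, 248]), (189, [30, 255, 248]), (192, [29, 255, 248]), (195, [29, 255, 248]), (198, [29, 255, 249]), (201, [29, 255, 249]), (204, [29, 255, 243]), (207, [24, 255, 184]), (210, [24, 255, 183]), (213, [24, 255, 182]), (216, [24, 255, 182]), (219, [24, 128, 126]), (222, [30, 20, 113]), (225, [26, 23, 175]), (228, [26, 22, 183]), (231, [26, 22, 183]), (234, [28, 20, 181]), (237, [28, 22, 195]), (240, [25, 23, 209]), (243, [26, 21, 207]), (246, [26, 21, 207]), (249, [26, 21, 206]), (252, [26, 25, 206]), (255, [90, 6, 40]), (258, [100, 9, 87])]
```

The chain is tight on the right (46.0 and 45.5 mm spacings) and green is at the cheek. Target for the drum is about (574,149). Next I'll fetch it. I'll first close on it at 90° to the final grasp to centre it, then turn back and grip it.

```bash
python3 - <<'E'
import numpy as np
for k in range(11):
    y=1.39-.137*k;print(k,np.round([-16*np.cos(y)-23.5*np.sin(y),-16*np.sin(y)+23.5*np.cos(y)],0))
E
```

```text
0 [-26. -12.]
1 [-27.  -8.]
2 [-28.  -4.]
3 [-28.  -0.]
4 [-28.   4.]
5 [-27.   8.]
6 [-26.  11.]
7 [-24.  15.]
8 [-22.  18.]
9 [-19.  21.]
10 [-16.  23.]
```

```bash
python3 -m handwheel '[{"claw":91,"dx":-26,"dy":-12,"dz":0,"rx":0,"ry":0,"rz":0.137},{"claw":91,"dx":-27,"dy":-8,"dz":0,"rx":0,"ry":0,"rz":0.137},{"claw":91,"dx":-28,"dy":-4,"dz":0,"rx":0,"ry":0,"rz":0.137},{"claw":91,"dx":-28,"dy":0,"dz":0,"rx":0,"ry":0,"rz":0.137},{"claw":91,"dx":-28,"dy":4,"dz":0,"rx":0,"ry":0,"rz":0.137},{"claw":91,"dx":-27,"dy":8,"dz":0,"rx":0,"ry":0,"rz":0.137},{"claw":91,"dx":-26,"dy":11,"dz":0,"rx":0,"ry":0,"rz":0.137},{"claw":91,"dx":-24,"dy":15,"dz":0,"rx":0,"ry":0,"rz":0.137},{"claw":91,"dx":-22,"dy":18,"dz":0,"rx":0,"ry":0,"rz":0.137},{"claw":91,"dx":-19,"dy":21,"dz":0,"rx":0,"ry":0,"rz":0.137}]'; python3 -m handwheel '[{"claw":91,"dx":-16,"dy":23,"dz":0,"rx":0,"ry":0,"rz":0.137},{"claw":91,"dx":0,"dy":0,"dz":0,"rx":0,"ry":0,"rz":0},{"claw":91,"dx":0,"dy":0,"dz":0,"rx":0,"ry":0,"rz":0}]'; python3 - <<'E'
from h import *
import pickle
fn="pics/w10.png";w=wrist(fn);pickle.dump(w,open("w10.pkl","wb"));p,M,o=state();print(o["time"],p,o['tcp_rot'])
for q in((411,-244,98),(409,-231,98)):print(wproj(w,q))
im=cv2.imread(fn);h=cv2.cvtColor(im,cv2.COLOR_BGR2HSV).astype(int);m=((h[...,1]<40)&(h[...,2]>150)).astype(np.uint8);u=wproj(w,(410,-238,98)).astype(int);m[230:]=0
k,l,st,ce=cv2.connectedComponentsWithStats(m)
for i in range(1,k):
    if st[i,4]>300 and np.linalg.norm(ce[i]-u)<80:
        c=max(cv2.findContours((l==i).astype(np.uint8),0,1)[0],key=cv2.contourArea);P=np.array([wcast(w,q[0],98)[:2] for q in c]);ctr,r=cv2.minEnclosingCircle(P.astype(np.float32));print(ce[i],st[i],ctr,2*r,"tool",M.T@(np.r_[ctr,98]-p))
cv2.imwrite("pics/w10c.png",im)
E
```

```text
time: 41.15
tool_pos: [393.0, -213.4, 238.7]
tcp_rot: [-3.141, 0.001, 0.015]
contact_force: [0.0, 0.6, 0.6]
grip_width: 90.9
time: 41.45
tool_pos: [378.0, -236.3, 238.8]
tcp_rot: [-3.141, 0.001, -0.116]
contact_force: [0.2, 1.5, -0.4]
grip_width: 91.1
41.5 [ 378.29272286 -235.97960671  238.89011244] [-3.14072973e+00  3.91491939e-04 -1.15272090e-01]
[259.21018222 151.78301645]
[246.65883043 155.21657205]
[245.46365915 154.76754386] [ 223  133   46   45 1596] (409.47906494140625, -229.96621704101562) 46.2330436706543 tool [ 30.34288786  -9.43886973 140.88644174]
```

Drum lid at (409.5,-230), diameter 46.2 as expected, and it agrees with dead reckoning (409,-231). Down to it for the centring close.

```bash
python3 -m handwheel '[{"claw":91,"dx":15,"dy":-5,"dz":20,"rx":0,"ry":0,"rz":0},{"claw":91,"dx":14,"dy":-4.4,"dz":40,"rx":0,"ry":0,"rz":0},{"claw":91,"dx":0,"dy":0,"dz":40,"rx":0,"ry":0,"rz":0},{"claw":70,"dx":0,"dy":0,"dz":35,"rx":0,"ry":0,"rz":0},{"claw":60,"dx":0,"dy":0,"dz":30,"rx":0,"ry":0,"rz":0},{"claw":55,"dx":0,"dy":0,"dz":20,"rx":0,"ry":0,"rz":0},{"claw":50,"dx":0,"dy":0,"dz":0,"rx":0,"ry":0,"rz":0},{"claw":42,"dx":0,"dy":0,"dz":0,"rx":0,"ry":0,"rz":0},{"claw":42,"dx":0,"dy":0,"dz":0,"rx":0,"ry":0,"rz":0},{"claw":42,"dx":0,"dy":0,"dz":0,"rx":0,"ry":0,"rz":0}]'; python3 -m handwheel '[{"claw":42,"dx":0,"dy":0,"dz":0,"rx":0,"ry":0,"rz":0},{"claw":75,"dx":0,"dy":0,"dz":0,"rx":0,"ry":0,"rz":0},{"claw":75,"dx":0,"dy":0,"dz":0,"rx":0,"ry":0,"rz":0},{"claw":75,"dx":0,"dy":0,"dz":0,"rx":0,"ry":0,"rz":0},{"claw":75,"dx":0,"dy":0,"dz":0,"rx":0,"ry":0,"rz":-0.14}]'
```

```text
time: 42.5
tool_pos: [408.7, -231.1, 55.5]
tcp_rot: [3.14, -0.002, -0.117]
contact_force: [1.2, 0.6, 1.5]
grip_width: 44.9
time: 43.0
tool_pos: [407.7, -230.9, 54.2]
tcp_rot: [-3.142, 0.0, 0.024]
contact_force: [-0.5, -0.3, -0.2]
grip_width: 72.0
```

```bash
python3 -m handwheel '[{"claw":75,"dx":0,"dy":0,"dz":0,"rx":0,"ry":0,"rz":-0.137},{"claw":75,"dx":0,"dy":0,"dz":0,"rx":0,"ry":0,"rz":-0.137},{"claw":75,"dx":0,"dy":0,"dz":0,"rx":0,"ry":0,"rz":-0.137},{"claw":75,"dx":0,"dy":0,"dz":0,"rx":0,"ry":0,"rz":-0.137},{"claw":75,"dx":0,"dy":0,"dz":0,"rx":0,"ry":0,"rz":-0.137},{"claw":75,"dx":0,"dy":0,"dz":0,"rx":0,"ry":0,"rz":-0.137},{"claw":75,"dx":0,"dy":0,"dz":0,"rx":0,"ry":0,"rz":-0.137},{"claw":65,"dx":0,"dy":0,"dz":0,"rx":0,"ry":0,"rz":-0.137},{"claw":60,"dx":0,"dy":0,"dz":0,"rx":0,"ry":0,"rz":-0.137},{"claw":55,"dx":0,"dy":0,"dz":0,"rx":0,"ry":0,"rz":-0.137}]'; python3 -m handwheel '[{"claw":52,"dx":0,"dy":0,"dz":0,"rx":0,"ry":0,"rz":0},{"claw":42,"dx":0,"dy":0,"dz":0,"rx":0,"ry":0,"rz":0},{"claw":42,"dx":0,"dy":0,"dz":0,"rx":0,"ry":0,"rz":0},{"claw":42,"dx":0,"dy":0,"dz":0,"rx":0,"ry":0,"rz":0}]'; python3 - <<'E'
from h import *
p,M,o=state();print(p,o['tcp_rot'],o['grip_width'],np.round(o['joint_positions'],2))
d=np.array([574,149,0])-p;d[2]=0;print("tool delta",M.T@d)
E
```

```text
time: 44.0
tool_pos: [407.7, -230.8, 54.1]
tcp_rot: [-3.141, -0.0, 1.398]
contact_force: [-0.0, -0.8, -0.6]
grip_width: 57.0
time: 44.4
tool_pos: [407.8, -230.8, 54.2]
tcp_rot: [-3.141, -0.0, 1.391]
contact_force: [-0.5, -0.4, -0.6]
grip_width: 45.1
[ 407.75850841 -230.77608534   54.16859327] [-3.14135681e+00 -2.68501108e-05  1.39116373e+00] 45.14780211756624 [-0.68  0.47  1.89 -0.    0.78 -0.5 ]
tool delta [ 4.03367312e+02  9.57126960e+01 -1.17429179e-02]
```

```bash
python3 -m handwheel '[{"claw":42,"dx":0,"dy":0,"dz":-15,"rx":0,"ry":0,"rz":0},{"claw":42,"dx":0,"dy":0,"dz":-35,"rx":0,"ry":0,"rz":0},{"claw":42,"dx":10,"dy":3,"dz":-45,"rx":0,"ry":0,"rz":0},{"claw":42,"dx":25,"dy":6,"dz":-45,"rx":0,"ry":0,"rz":0},{"claw":42,"dx":38,"dy":9,"dz":0,"rx":0,"ry":0,"rz":0},{"claw":42,"dx":40,"dy":9,"dz":0,"rx":0,"ry":0,"rz":0},{"claw":42,"dx":40,"dy":9,"dz":0,"rx":0,"ry":0,"rz":0},{"claw":42,"dx":40,"dy":9,"dz":0,"rx":0,"ry":0,"rz":0},{"claw":42,"dx":40,"dy":9,"dz":0,"rx":0,"ry":0,"rz":0},{"claw":42,"dx":40,"dy":9,"dz":0,"rx":0,"ry":0,"rz":0}]'; python3 -m handwheel '[{"claw":42,"dx":40,"dy":10,"dz":0,"rx":0,"ry":0,"rz":0},{"claw":42,"dx":40,"dy":10,"dz":0,"rx":0,"ry":0,"rz":0},{"claw":42,"dx":30,"dy":8,"dz":0,"rx":0,"ry":0,"rz":0},{"claw":42,"dx":20,"dy":5,"dz":0,"rx":0,"ry":0,"rz":0},{"claw":42,"dx":0,"dy":0,"dz":0,"rx":0,"ry":0,"rz":0},{"claw":42,"dx":0,"dy":0,"dz":0,"rx":0,"ry":0,"rz":0}]'; python3 - <<'E'
from h import *
import pickle
fn="pics/w11.png";w=wrist(fn);pickle.dump(w,open("w11.pkl","wb"))
p,M,o=state();print(o["time"],p,o['tcp_rot'],o['grip_width'],o['contact_force'])
d=np.array([574,149,0])-p;d[2]=0;print("tool delta",M.T@d)
im=cv2.imread(fn);cv2.imwrite("pics/m5.png",cv2.resize(im[0:290,130:390],(717,800))[:600])
E
```

```text
time: 45.4
tool_pos: [518.0, 27.6, 192.5]
tcp_rot: [-3.141, 0.0, 1.392]
contact_force: [0.4, -0.5, -1.4]
grip_width: 45.3
time: 46.0
tool_pos: [572.8, 148.0, 192.0]
tcp_rot: [-3.14, 0.001, 1.393]
contact_force: [-0.5, -0.2, -1.6]
grip_width: 45.4
46.05 [572.77445856 147.40499089 192.23699807] [-3.14049724e+00  8.51706592e-04  1.39226606e+00] 44.995060085175105 [-0.29333035 -0.72769674 -2.12519377]
tool delta [ 1.7872928   0.92281304 -0.00253311]
```

View pics/w11.png

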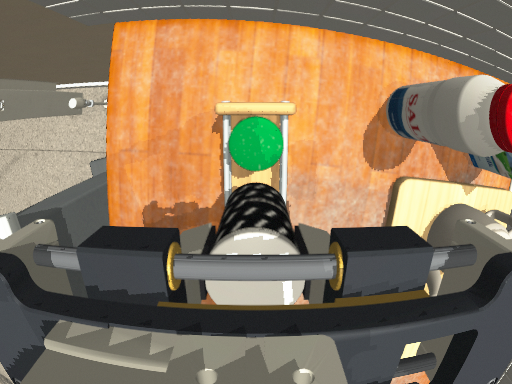

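Drum held upright; green lid at (256,144) ahead.

```bash
python3 - <<'E'
from h import *
import pickle
w=pickle.load(open("w11.pkl","rb"))
for k,v in lids(w,"pics/w11.png",roi=(215,90,300,200)).items():
    if k=="green":print(k,v,np.round(w["M"].T[:2,:2]@(v[0]-w["p"][:2]),1))
f=lambda uv,z:(w["M"].T@(wcast(w,uv,z)-w["p"])).round(1)
print("cheek",f((255,102.5),82),f((255,113),82),"drum foot far edge",f((255,183.5),136))
E
```

```text
green (array([582.1, 195.7]), 43.1, [14, 26, 54, 55]) [48.6  0.7]
cheek [ 82.8   0.4 109.9] [ 73.4   0.4 109.9] drum foot far edge [21.6  0.3 56. ]
```

```bash
python3 -m handwheel '[{"claw":42,"dx":1.5,"dy":0.9,"dz":10,"rx":0,"ry":0,"rz":0},{"claw":42,"dx":0,"dy":0,"dz":15,"rx":0,"ry":0,"rz":0},{"claw":42,"dx":0,"dy":0,"dz":12,"rx":0,"ry":0,"rz":0},{"claw":42,"dx":0,"dy":0,"dz":8,"rx":0,"ry":0,"rz":0},{"claw":42,"dx":0,"dy":0,"dz":0,"rx":0,"ry":0,"rz":0}]'; python3 -m handwheel '[{"claw":42,"dx":0,"dy":0,"dz":4,"rx":0,"ry":0,"rz":0},{"claw":42,"dx":0,"dy":0,"dz":3,"rx":0,"ry":0,"rz":0},{"claw":42,"dx":0,"dy":0,"dz":0,"rx":0,"ry":0,"rz":0}]'
```

```text
time: 46.55
tool_pos: [573.6, 148.8, 146.1]
tcp_rot: [-3.139, 0.001, 1.392]
contact_force: [0.2, 0.7, -1.4]
grip_width: 45.0
time: 46.85
tool_pos: [574.4, 149.3, 140.5]
tcp_rot: [-3.141, 0.0, 1.393]
contact_force: [-0.1, -0.2, -1.3]
grip_width: 44.9
```

```bash
python3 -m handwheel '[{"claw":42,"dx":0,"dy":0,"dz":4,"rx":0,"ry":0,"rz":0},{"claw":42,"dx":0,"dy":0,"dz":4,"rx":0,"ry":0,"rz":0},{"claw":42,"dx":0,"dy":0,"dz":4,"rx":0,"ry":0,"rz":0}]'; python3 -m handwheel '[{"claw":42,"dx":0,"dy":0,"dz":8,"rx":0,"ry":0,"rz":0},{"claw":42,"dx":0,"dy":0,"dz":10,"rx":0,"ry":0,"rz":0},{"claw":42,"dx":0,"dy":0,"dz":8,"rx":0,"ry":0,"rz":0},{"claw":42,"dx":0,"dy":0,"dz":0,"rx":0,"ry":0,"rz":0}]'
```

```text
time: 47.15
tool_pos: [574.5, 149.3, 128.4]
tcp_rot: [3.142, 0.0, 1.393]
contact_force: [0.0, -0.9, -1.2]
grip_width: 44.8
time: 47.55
tool_pos: [573.5, 149.1, 100.9]
tcp_rot: [-3.139, 0.001, 1.393]
contact_force: [0.4, 0.5, -1.0]
grip_width: 45.1
```

```bash
python3 -m handwheel '[{"claw":42,"dx":0,"dy":0,"dz":9,"rx":0,"ry":0,"rz":0},{"claw":42,"dx":0,"dy":0,"dz":10,"rx":0,"ry":0,"rz":0},{"claw":42,"dx":0,"dy":0,"dz":8,"rx":0,"ry":0,"rz":0},{"claw":42,"dx":0,"dy":0,"dz":2,"rx":0,"ry":0,"rz":0},{"claw":42,"dx":0,"dy":0,"dz":0,"rx":0,"ry":0,"rz":0},{"claw":42,"dx":0,"dy":0,"dz":0,"rx":0,"ry":0,"rz":0}]'; python3 -m handwheel '[{"claw":42,"dx":0,"dy":0,"dz":1.5,"rx":0,"ry":0,"rz":0},{"claw":42,"dx":0,"dy":0,"dz":0,"rx":0,"ry":0,"rz":0}]';python3 -m handwheel '[{"claw":42,"dx":0,"dy":0,"dz":1.5,"rx":0,"ry":0,"rz":0},{"claw":42,"dx":0,"dy":0,"dz":0,"rx":0,"ry":0,"rz":0}]'
```

```text
time: 48.15
tool_pos: [574.7, 149.3, 73.9]
tcp_rot: [3.141, -0.0, 1.393]
contact_force: [-0.5, -0.9, -1.5]
grip_width: 44.9
time: 48.35
tool_pos: [574.6, 149.3, 72.3]
tcp_rot: [3.141, -0.0, 1.393]
contact_force: [-0.5, 0.5, -1.6]
grip_width: 44.9
time: 48.55
tool_pos: [574.4, 149.3, 70.6]
tcp_rot: [-3.141, 0.0, 1.393]
contact_force: [0.7, -0.1, -1.6]
grip_width: 45.0
```

```bash
python3 -m handwheel '[{"claw":42,"dx":0,"dy":0,"dz":1.3,"rx":0,"ry":0,"rz":0},{"claw":42,"dx":0,"dy":0,"dz":0,"rx":0,"ry":0,"rz":0}]';python3 -m handwheel '[{"claw":42,"dx":0,"dy":0,"dz":1,"rx":0,"ry":0,"rz":0},{"claw":42,"dx":0,"dy":0,"dz":0,"rx":0,"ry":0,"rz":0}]'
```

```text
time: 48.75
tool_pos: [574.4, 149.3, 69.2]
tcp_rot: [-3.141, 0.0, 1.393]
contact_force: [0.3, -0.1, -1.6]
grip_width: 45.0
time: 48.95
tool_pos: [574.5, 149.3, 68.2]
tcp_rot: [-3.142, 0.0, 1.393]
contact_force: [-0.0, 0.1, -1.4]
grip_width: 45.1
```

```bash
python3 -m handwheel '[{"claw":42,"dx":0,"dy":0,"dz":0.7,"rx":0,"ry":0,"rz":0},{"claw":42,"dx":0,"dy":0,"dz":0,"rx":0,"ry":0,"rz":0}]'
```

```text
time: 49.15
tool_pos: [574.6, 149.3, 68.1]
tcp_rot: [3.141, -0.0, 1.393]
contact_force: [-1.6, 0.0, 3.8]
grip_width: 44.7
```

Floor contact. I'll release, rise, and back off to a view of the whole row.

```bash
python3 -m handwheel '[{"claw":42,"dx":0,"dy":0,"dz":-0.4,"rx":0,"ry":0,"rz":0},{"claw":55,"dx":0,"dy":0,"dz":0,"rx":0,"ry":0,"rz":0},{"claw":65,"dx":0,"dy":0,"dz":0,"rx":0,"ry":0,"rz":0},{"claw":65,"dx":0,"dy":0,"dz":0,"rx":0,"ry":0,"rz":0},{"claw":65,"dx":0,"dy":0,"dz":-10,"rx":0,"ry":0,"rz":0},{"claw":70,"dx":0,"dy":0,"dz":-30,"rx":0,"ry":0,"rz":0},{"claw":80,"dx":0,"dy":0,"dz":-45,"rx":0,"ry":0,"rz":0},{"claw":91,"dx":0,"dy":0,"dz":-45,"rx":0,"ry":0,"rz":0},{"claw":91,"dx":-20,"dy":0,"dz":-45,"rx":0,"ry":0,"rz":0},{"claw":91,"dx":-40,"dy":0,"dz":-40,"rx":0,"ry":0,"rz":0}]';python3 -m handwheel '[{"claw":91,"dx":-45,"dy":0,"dz":0,"rx":0,"ry":0,"rz":0},{"claw":91,"dx":-45,"dy":0,"dz":0,"rx":0,"ry":0,"rz":0},{"claw":91,"dx":-20,"dy":0,"dz":0,"rx":0,"ry":0,"rz":0},{"claw":91,"dx":0,"dy":0,"dz":0,"rx":0,"ry":0,"rz":0},{"claw":91,"dx":0,"dy":0,"dz":0,"rx":0,"ry":0,"rz":0}]'; python3 - <<'E'
from h import *
from plant import bot
w=row("pics/w12.png");c=bot.capture("side")["frame"][:,:,::-1]
im=cv2.imread("pics/w12.png");cv2.imwrite("pics/m6.png",np.hstack([cv2.resize(im[:300,180:340],(320,600)),cv2.resize(c[105:205,165:240],(450,600),interpolation=2)]))
E
```

```text
time: 50.15
tool_pos: [564.9, 95.8, 282.2]
tcp_rot: [3.138, -0.001, 1.396]
contact_force: [1.0, -0.4, -0.3]
grip_width: 90.3
time: 50.65
tool_pos: [545.2, -13.4, 279.1]
tcp_rot: [3.141, -0.0, 1.392]
contact_force: [-0.2, 0.2, -0.5]
grip_width: 91.2
50.7 [545.28466775 -12.76308574 278.87210564] [ 3.14107381e+00 -4.19958248e-04  1.39296631e+00]
green (array([581.3, 184.1]), 28.5, [10, 0, 38, 12]) [200.1   0.6]
blue (array([564.2, 101.5]), 42.6, [8, 54, 40, 41]) [115.8  -1.6]
red (array([556.8,  55.6]), 42.3, [9, 97, 40, 40]) [69.3 -0.8]
yellow (array([549.4,  10.8]), 43.1, [10, 138, 39, 40]) [23.9 -0.1]
white [255.67843137 198.41470588] [ 237  185   40   31 1020] [-22.9   1.3 166.9]
```

View pics/m6.png

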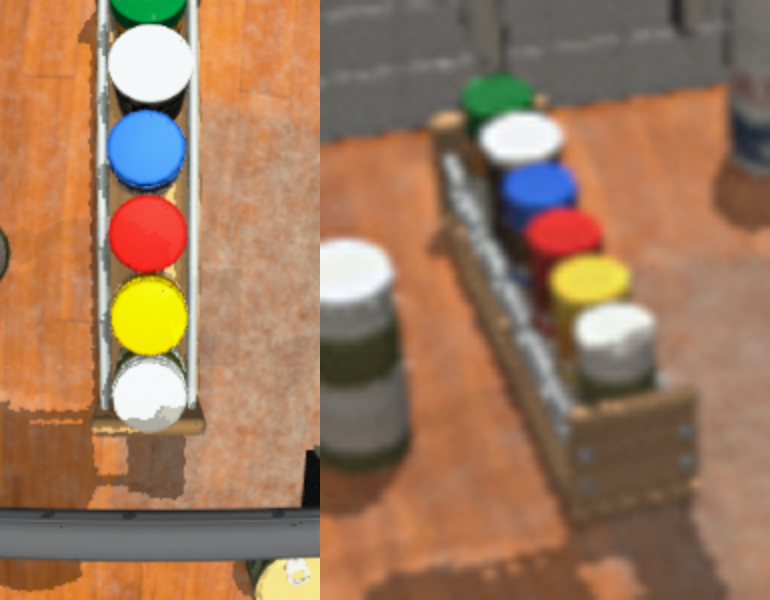

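The row reads green, drum, blue, red, yellow, white, all upright, and the gripper is clear. Handing in.

```bash
python3 -c "
from plant import bot
print(bot.get_obs()['time'],bot.close_job())"
```

```text
the job is handed in; nothing more can be done
50.75 None
```

The job is done and handed in at 50.75 s. The pepper drum is back in the rack, immediately right of the green-lidded jar.

**What I did:**
- I stood the drum up on the worktop, let go, and re-gripped it by its upper part from straight above. I then lowered it into the gap until it touched the rack floor (3.8 N).
- Before that I moved green to the left cheek, and white, yellow, red and blue one at a time to the right.

**Last checks:** The final wrist and side pictures show all six upright in one row: green, drum, blue, red, yellow, white. From blue to white the spacing is about 45.5 to 47 mm. The other things on the worktop looked unmoved, and the gripper was clear of everything.

**What failed or disagreed:**
- **Tilted green jar:** My first two tries at sliding green tipped it in the grip, with about 15 N pressing down on it. It settled back upright each time.
- **Jars not purely slid:** After that I took each jar's weight with the gripper (1 to 2 mm of tool lift) while moving it. The jars were close to floating, though none came out of the rack.
- **Gap size:** The camera put the green-to-blue distance at 92 to 94 mm; the arm's own travel put it at about 97 mm. The drum went in without contact.
- **Unconfirmed contacts:** I felt white meet the cheek (5 N) and yellow meet white (3.6 N). I did not feel contact for red and blue, or for green at the cheek on the final move. I judged those from positions and pictures.
- **Final view:** Green was cut off at the edge of the last wrist picture, so I did not measure its position there. The side view shows it upright.

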